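# Hang the two service keys on the pegs that fit them

## Task

The large service key has been hung on the wrong peg of the sloping tool stand: take it off the slim peg and hang it by its eye on the stout peg. Then hang the small key, which lies on the bench, by its eye on the slim peg. Both keys must end pushed fully home, flat on the board with their grips pointing down the slope; leave everything else on the bench where it is.

Things in the scene. Friction and masses are not known exactly. Their poses are not given: they have to be found in the camera images.
- stand: Grey sheet-metal tool stand, fixed, 197 mm deep, 300 wide, 154 high. Its flat board faces up and to the robot: it slopes 35 deg from level, rising to the back, 240 mm long along the slope. Origin on the bench under the centre; z up, x to the back, y along the width. The board's surface is 85 mm above the origin at its middle.
- stout_peg: Thick round blackened-steel peg, diameter 20 mm, square to the stand's board, 30 mm long, last 3 mm tapered. Origin on its axis at the board's surface (114 mm above the bench, 50 mm up-slope of the board's middle); z along the peg, out of the board (35 deg from vertical, leaning to the robot); x straight up the slope; y level. It may be the left or right peg, 100 to 140 mm from the other.
- slim_peg: Thin round blackened-steel peg, 10 mm in diameter, otherwise as the stout peg: 30 mm long, same height, same axes. The large key hangs on it at the start.
- large_key: Larger service key, loose, 154 to 308 g: flat steel eye (50 mm across, round hole 26 mm, 8 mm thick), neck and straight black grip, 160 mm long in all. Origin at the hole's centre on the flat underside; z away from the underside. Grip along -x: x -135 to -45 mm, 20 wide (y), 18 high (z from 0, flush with the underside). At the start flat on the board, its eye over the slim peg.
- large_grip (a point): The middle of the large key's black grip: x = -90 mm, z = 9 mm in the key's frame; same axes as the key.
- small_key: Smaller service key, loose, 84 to 168 g: same form, eye 34 mm across, round hole 15 mm (too small for the stout peg), 8 mm thick, 122 mm long in all. Origin at the hole's centre on the flat underside; z away from the underside, up as it lies on the bench. Grip along -x: x -105 to -35 mm, 16 wide, 16 high, flush with the underside.
- small_grip (a point): The middle of the small key's black grip: x = -70 mm, z = 8 mm in the key's frame; same axes as the key.
- wrench: Bystander: plain steel open-ended wrench, 150 mm long, lying on the bench; not to be moved. Origin under its middle.
- jar: Bystander: closed jar, 60 mm in diameter, 90 mm high. Origin under its centre.
- collar: Bystander: aluminium collar, a ring 48 mm across and 20 mm high with a 28 mm bore. Origin under its centre.
- meter: Bystander: grey hand-held meter case, 130 x 75 x 35 mm. Origin under its centre.
- driver: Bystander: screwdriver with a black handle, 180 mm long. Origin under its middle.
- cover: Bystander: dark steel sheet-metal cover lying open side up, 110 x 90 x 50 mm. Origin under its centre.
There are look-alikes about, which are no part of the job. Leave any pink or white look-alike of the small_key alone.

How it is judged:
By the outcome, as a careful person would: the job done as asked, in the order asked, and still so for the second after the job is handed in, with the robot touching nothing.
It also fails if it takes over 64 s, if anything falls off the work surface, if the arm or the gripper's body presses on something with over 40 N, if the wrist force passes 120 N, or if a joint passes its speed limit or range.

## Robot

A 7-joint arm with a two-finger parallel gripper is mounted at the origin on the work surface. World frame = base frame: x ahead of the robot, y to its left, z up, the work surface at z = 0. Lengths are in m, angles in rad, forces in N, time in s.
With the tool pointing down it reaches from about 0.4 to 0.85 m from the base axis. Payload 4.5 kg.
Tool frame: the origin (TCP) lies at the centre of the arm's flange, where the gripper is bolted on; the fingertips stand r.tcp_to_tips ahead of it and the grasp point (between the pads) lies 147 mm ahead of it (r.tcp_to_tips is the distance from the TCP to the fingertips, in m); x points along the fingers, y is the direction in which the jaws open and shut, and the axes are right-handed (so a half turn about x gives the same grasp; the last joint's range is limited). The gripper opens to 88 mm and grips with 3 to 60 N. Pads are 18 mm wide; open, the fingers measure 123 mm over their backs; the gripper's body (75 mm by 187 mm) begins 45 mm behind the grasp point.
Start: joints at [-1.168, 0.689, -0.195, 1.565, 0.157, 0.902, -0.215], TCP at [0.225, 0.583, 0.405] pointing down, gripper open.
Joint ranges: [-3.01, 3.01], [-0.46, 2.08], [-1.47, 1.51], [0.13, 2.56], [-1, 4.14], [0.04, 2.09], [-2.66, 2.66]. Speed limits (rad/s): [2.57, 2.57, 3.14, 3.14, 3.14, 3.14, 3.14].

## Interface

Orientations are given as a unit quaternion [x, y, z, w].
In Python, from plant import r, eyes gives the robot as it stands.
- The arm moves only by the tool carry_out, never from a script. Its argument "targets" is text: rows parted by semicolons, each of 5 numbers parted by spaces: the opening, from 0 (shut) to 1 (fully open), then the shift along the tool's x, y, z in mm, then the turn about the tool's x in rad. A call has 1 to 20 rows; each row shifts and turns the commanded pose from where the row before left it, along the tool's axes as they then stand; what a row does not reach is not made up. A row lasts 1/12 s, in which the tool goes at most 41.7 mm and 7.16 degrees, less where a joint would pass 70% of its speed; a pose out of reach is approached as far as the arm can. A call is refused whole if a number of a shift passes 41.7 or a number of a turn 0.125, either way. A call with a gripper value outside its range is refused whole. The fingers move at their own pace and stop on an object; "force" is the grip in N (left out, the last holds). Time passes only in rows, so rows that do not move let the fingers close. It gives the time, the measured TCP pose, the force and the opening at its end, in the units of the state.
- r.get_state(): the state, without advancing time (a new reading comes with each control period).
- eyes.snapshot(name): name is "scene" or "top" or "wrist"; returns (picture, depth): 480x640x3 uint8, blue, green, red; 480x640 float32, m along the optical axis (not along the pixel's ray), 0 where there is no reading.
- eyes.camera_params(name): a dict with "intrinsics" (3x3 intrinsics, pixels), "dist_coeffs" ([k1, k2, p1, p2, k3] as OpenCV has them; the pictures are not rectified), "rvec" (rotation vector, rad) and "tvec" (3), from world to camera coordinates, as OpenCV has them; the wrist camera has in their place "T_tool_cam" (4x4, takes a point from camera to tool coordinates, whose origin is the TCP and whose axes are the tool frame's). Camera axes: x right, y down, z forward; pixel columns grow to the right and rows downward; lengths in m; the calibration is good to about 2 mm. A picture is of the moment at which its call begins: read the wrist's pose just before it. camera_params takes no time and is no camera call.
- r.finish_job(): hands the job in, once; it reports no verdict.
The state is a dict: "clock": time; "q": joint angles; "qd": joint speeds; "joint_torque": joint torques, N m; "tool_pos": TCP position; "eef_rot": TCP orientation; "contact_force": force on the tool from outside, world axes, zero at the start; "moment": the same for the moment, N m; "opening": opening from 0.0 (shut) to 1.0 (fully open).
Only numpy, scipy, OpenCV 4.12 (cv2) and the standard library are available. Lean on these libraries where they do the work, as an engineer would, in place of code of your own. Each camera call takes 0.05 s, during which the arm holds its last target.

## Working session

There is one attempt and no reset: what is moved stays moved. The work goes in short steps, Python scripts to look and compute and a tool call to move; the robot and the scene stay as the last step left them, time stands still between calls to the robot, and variables do not carry over. Pictures are saved under pics/ and viewed, and the job is handed in when it is done.

Besides the shell and the picture viewer there is one more tool, called after "Call:" as name(argument=value, ...) on one line, values as JSON. carry_out: Moves the arm, as the interface text tells. Its arguments: {"type":"object","properties":{"targets":{"type":"string"},"force":{"type":"number"}},"required":["targets"]}

```bash
ls; mkdir -p pics
python3 - <<'E'
from plant import r, eyes
import cv2, numpy as np
np.set_printoptions(precision=4,suppress=True)
s=r.get_state(); print(s, r.tcp_to_tips)
for n in ["scene","top","wrist"]:
    p,d=eyes.snapshot(n); cv2.imwrite(f"pics/{n}0.png",p); np.savez(f"pics/{n}0.npz",p=p,d=d)
    print(n,eyes.camera_params(n))
E
```

```text
pics
{'clock': 0.0, 'q': array([-1.1682,  0.6899, -0.1945,  1.5663,  0.1573,  0.9025, -0.2151]), 'qd': array([-0.0005, -0.0007,  0.    , -0.0018, -0.0005,  0.0011, -0.0013]), 'joint_torque': array([  0.0001, -52.7571,  -1.2666, -15.3427,  -0.0526,   0.0066,
         0.0002]), 'tool_pos': array([0.2252, 0.5827, 0.4039]), 'eef_rot': array([ 0.129 ,  0.6952, -0.1302,  0.6951]), 'contact_force': array([-0.6708,  0.2184,  0.027 ]), 'moment': array([-0.0198, -0.0072, -0.0016]), 'opening': 1.0023066828966303} 0.166
scene {'intrinsics': array([[466.3186,   0.    , 323.5706],
       [  0.    , 466.3186, 243.0145],
       [  0.    ,   0.    ,   1.    ]]), 'dist_coeffs': array([0.0132, 0.    , 0.    , 0.    , 0.    ]), 'rvec': array([ 1.1301,  2.1768, -1.1271]), 'tvec': array([ 0.3029, -0.1574,  1.4055])}
top {'intrinsics': array([[573.2056,   0.    , 317.4568],
       [  0.    , 573.2056, 249.3966],
       [  0.    ,   0.    ,   1.    ]]), 'dist_coeffs': array([-0.0615,  0.    ,  0.    ,  0.    ,  0.    ]), 'rvec': array([ 2.1254, -2.1596,  0.1821]), 'tvec': array([0.0035, 0.5314, 1.4593])}
wrist {'intrinsics': array([[342.9831,   0.    , 313.5446],
       [  0.    , 342.9831, 236.2256],
       [  0.    ,   0.    ,   1.    ]]), 'dist_coeffs': array([-0.0253,  0.    ,  0.    ,  0.    ,  0.    ]), 'T_tool_cam': array([[-0.0016, -0.2605,  0.9655,  0.0197],
       [ 1.    , -0.0003,  0.0016, -0.0001],
       [-0.0001,  0.9655,  0.2605, -0.0671],
       [ 0.    ,  0.    ,  0.    ,  1.    ]])}
```

View pics/scene0.png

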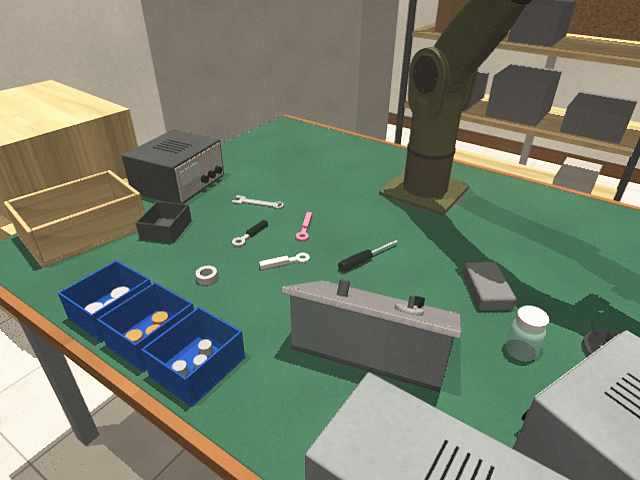

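View pics/top0.png

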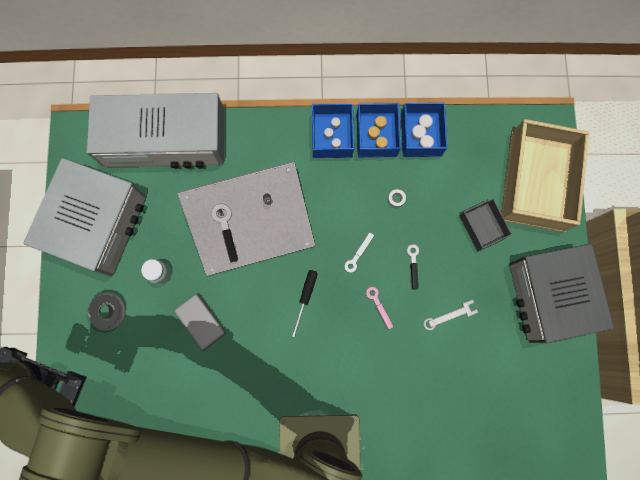

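View pics/wrist0.png

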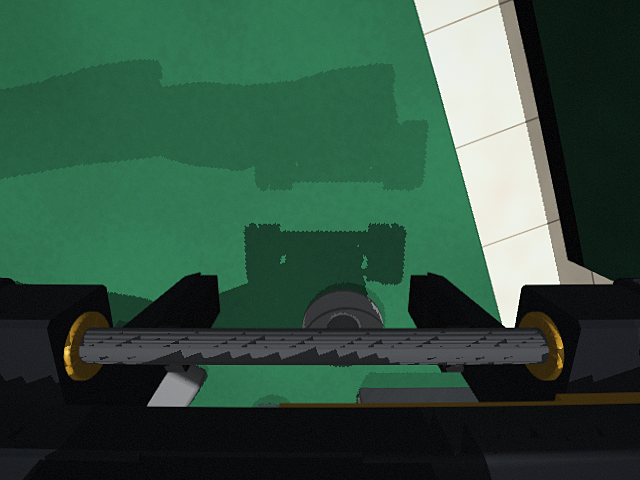

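The top view shows the stand with the large key on the slim peg, eye at about (222,213), and the stout peg free at (267,199). The small black key has its eye at (413,250). The pink key (378,307) and white key (358,253) are decoys. I'll measure these next.

```bash
cat > h.py <<'E'
import numpy as np, cv2
from scipy.spatial.transform import Rotation as R
from plant import r, eyes
np.set_printoptions(precision=4,suppress=True)
def cam(n,s=None):
    c=eyes.camera_params(n)
    if n=="wrist":
        T=np.eye(4);T[:3,:3]=R.from_quat(s['eef_rot']).as_matrix();T[:3,3]=s['tool_pos']
        W=T@c['T_tool_cam']
    else:
        Rm=cv2.Rodrigues(c['rvec'])[0];W=np.eye(4);W[:3,:3]=Rm.T;W[:3,3]=-Rm.T@c['tvec']
    return c['intrinsics'],c['dist_coeffs'],W
def rays(C,uv):
    K,D,W=C
    p=cv2.undistortPoints(np.array(uv,float).reshape(-1,1,2),K,D)[:,0]
    return W[:3,3],np.c_[p,np.ones(len(p))]@W[:3,:3].T   # depth-scaled rays
def onplane(C,uv,n,d):  # n.x=d
    o,v=rays(C,uv); t=(d-o@n)/(v@n); return o+v*t[:,None]
def cloud(C,depth):
    v,u=np.mgrid[:480,:640]
    o,dd=rays(C,np.c_[u.ravel(),v.ravel()]); P=o+dd*depth.ravel()[:,None]
    return P.reshape(480,640,3)
def proj(C,P):
    K,D,W=C; Wi=np.linalg.inv(W)
    return cv2.projectPoints(np.array(P,float).reshape(-1,1,3),cv2.Rodrigues(Wi[:3,:3])[0],Wi[:3,3],K,D)[0][:,0]
E
python3 - <<'E'
from h import *
z=np.load('pics/top0.npz');p,d=z['p'],z['d']
C=cam('top');P=cloud(C,d)
print(R.from_quat(r.get_state()['eef_rot']).as_matrix())
# bench check
print('bench z',np.median(P[330:360,440:520,2]))
# board plane
m=np.zeros((480,640),np.uint8);cv2.fillPoly(m,[np.array([[195,200],[285,175],[300,240],[215,262]])],1)
hsv=cv2.cvtColor(p,cv2.COLOR_BGR2HSV)
Q=P[(m>0)&(d>0)]
for i in range(6):
    c=Q.mean(0);n=np.linalg.svd(Q-c,full_matrices=False)[2][2];n*=np.sign(n[2])
    e=(Q-c)@n;Q=Q[np.abs(e)<max(.003,np.std(e))] if i<5 else Q
print('plane n',n,'d',n@c,'tilt',np.degrees(np.arccos(n[2])),'std',e.std(),len(Q))
np.savez('plane.npz',n=n,d=n@c)
cv2.imwrite('pics/top0b.png',cv2.resize(p[150:290,165:325],None,fx=5,fy=4.2,interpolation=cv2.INTER_CUBIC)[:600,:800])
cv2.imwrite('pics/top0k.png',cv2.resize(p[220:310,330:450],None,fx=6,fy=6,interpolation=cv2.INTER_CUBIC))
E
```

```text
[[-0.0004  0.3604  0.9328]
 [-0.0013  0.9328 -0.3604]
 [-1.     -0.0013  0.0001]]
bench z -3.407167119628962e-05
plane n [-0.5541 -0.1481  0.8192] d -0.28955253182515056 tilt 34.99453432189535 std 0.0015589855604547862 3620
```

View pics/top0b.png

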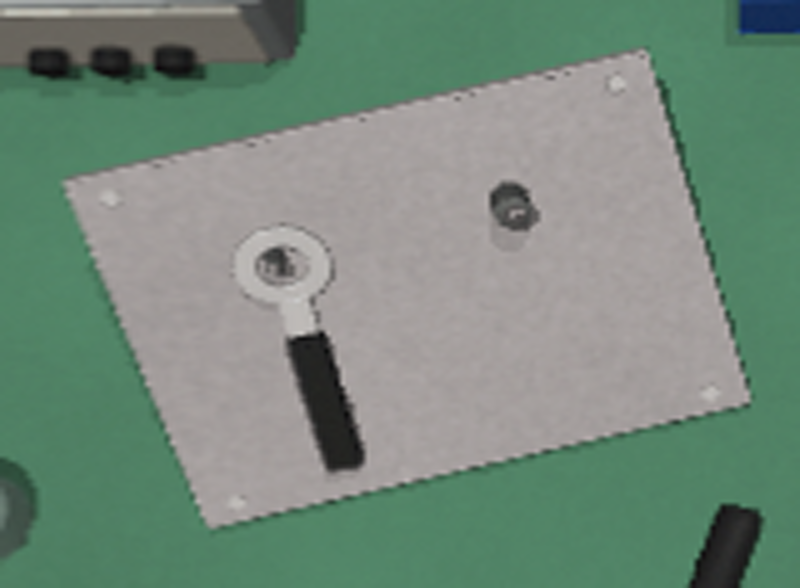

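View pics/top0k.png

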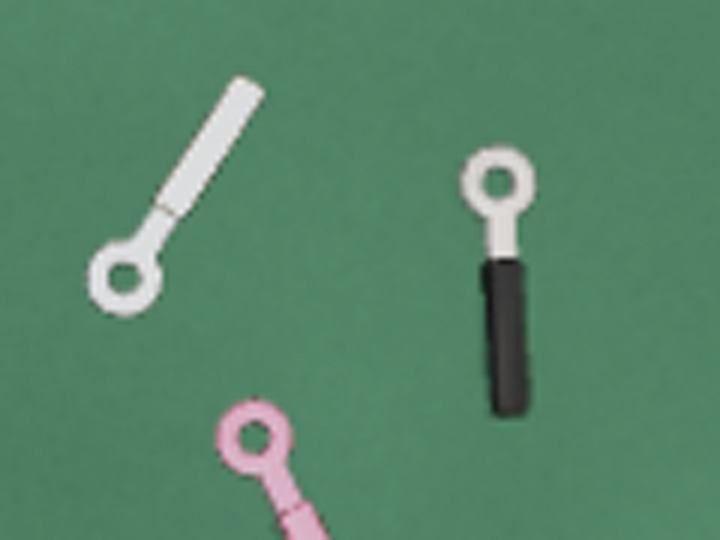

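```bash
cat >> h.py <<'E'
def board():
    z=np.load('plane.npz') ; n=z['n'];d=float(z['d'])
    yb=np.cross(n,[1,0,0.]);yb=np.cross([0,0,1.],n*[1,1,0]*-1);yb/=np.linalg.norm(yb)
    xb=np.cross(yb,n);return n,d,xb,yb
E
python3 - <<'E'
from h import *
n,d,xb,yb=board(); print('xb',xb,'yb',yb)
z=np.load('pics/top0.npz');p=z['p'];dep=z['d'];C=cam('top');P=cloud(C,dep)
g=cv2.cvtColor(p,cv2.COLOR_BGR2GRAY)
hsv=cv2.cvtColor(p,cv2.COLOR_BGR2HSV)
def px(u,v): return u/5+165, v/4.2+150   # zoom coords
# board corners from zoom
cs=np.array([px(64,181),px(645,50),px(750,405),px(212,528)])
Q=onplane(C,cs,n,d);c=Q.mean(0);print('corners\n',Q,'\ncentre',c)
c2=np.array([(q-c) for q in Q]);print('board coords',np.c_[c2@xb,c2@yb])
# grip mask of large key
m=((g<60)).astype(np.uint8);sub=np.zeros_like(m);sub[228:270,215:245]=1
ys,xs=np.where(m*sub);print('grip px',len(xs),xs.mean(),ys.mean())
G=onplane(C,np.c_[xs,ys],n,d+.018);gc=G.mean(0)
a=np.c_[(G-gc)@xb,(G-gc)@yb];print('grip centre top',gc,'extent',np.ptp(a,axis=0),'ang',np.degrees(0.5*np.arctan2(2*np.cov(a.T)[0,1],np.cov(a.T)[0,0]-np.cov(a.T)[1,1])))
print('grip board coords',(gc-c)@xb,(gc-c)@yb)
# eye outer: bright pixels
m=((g>175)).astype(np.uint8);sub=np.zeros_like(m);sub[200:226,208:235]=1
cn,_=cv2.findContours(m*sub,cv2.RETR_EXTERNAL,cv2.CHAIN_APPROX_NONE);cn=max(cn,key=cv2.contourArea);print(cv2.boundingRect(cn))
E=onplane(C,cn[:,0],n,d+.008);b=np.c_[(E-c)@xb,(E-c)@yb]
(bx,by),rad=cv2.minEnclosingCircle((b[b[:,0]>b[:,0].max()-.045]*1000).astype(np.float32));print('eye circ mm',bx,by,rad)
# pegs: height above plane
H=P@n-d
for nm,(u0,u1,v0,v1) in dict(slim=(215,230,203,220),stout=(258,278,188,210)).items():
    s=H[v0:v1,u0:u1];q=P[v0:v1,u0:u1][(s>.024)&(s<.036)];print(nm,len(q),s.max(),((q.mean(0)-c)@xb,(q.mean(0)-c)@yb), np.ptp((q-c)@xb),np.ptp((q-c)@yb))
    print((s*1000).astype(int))
E
```

```text
xb [0.7914 0.2115 0.5735] yb [-0.2582  0.9661  0.    ]
corners
 [[0.6595 0.3386 0.1538]
 [0.7351 0.051  0.1529]
 [0.544  0.0012 0.0147]
 [0.4695 0.2875 0.016 ]] 
centre [0.602  0.1696 0.0843]
board coords [[ 0.121   0.1485]
 [ 0.1196 -0.1489]
 [-0.1215 -0.1477]
 [-0.1191  0.1481]]
grip px 249 229.82329317269077 245.0281124497992
grip centre top [0.5409 0.2202 0.0741] extent [0.0899 0.0232] ang -3.1407857676903017
grip board coords -0.04349819745094156 0.06466842811254263
(212, 204, 19, 22)
eye circ mm 44.48798751831055 61.73371505737305 23.691564559936523
slim 8 1.375250491415898 (np.float64(0.05277095932981575), np.float64(0.0629815600399128)) 0.008238912129002143 0.008580634880904665
[[   0   -5    3    0   -5    0   -2    0   -1  -10   -3    1   -2   -1
     0]
 [   1   -1    1    3    6    7    5    7    4    4    5    0    1    0
    -2]
 [   1    6    5    9    5    7    4    4   13    9    2   10   -3    3
     2]
 [   5    9    5    1    8    5    2    3    7   11    4    7    4    3
     0]
 [   9    6   12    7    7    7    7    8    5    5    2    7    7   13
     0]
 [   
[... 1778 characters left out ...]
 2  0]
 [-1 -1 -2  3 -1 19 33 24  0 -4 -4 30 26 23 -1  0  1  1  5  0]
 [ 2 -5  1  0 -3 11 26 31 -1 -1  1 -2 29 32 -2  0 -5 -2  3 -2]
 [ 3 -3  1 -3 -2 -2 25  0  0 -1  0 -3 26 25  2 -5  3  0  2  0]
 [-2  0  0  3 -3  0 28 24 -3 -2 -3  0 29 -2 -3  3  0  0  2  1]
 [ 0 -2  0 -1 -2  3 -7 31 32 28 29 29  0  2 -4 -2 -1  0 -3 -1]
 [ 0  1 -1 -3  3  0  3  0 -1  4 -1  0  0  2 -1 -6  1 -1 -4 -2]
 [-2  1  0 -2 -1 -5  3  1  0 -3  0  1  3  4 -5  0  3 -2  0 -6]
 [-1  2  3  0  0  1  0  2  1  0  0 -3  0 -1  1  0  1 -2 -2  4]
 [-5 -6  0  0  2 -4  5  4  0  0  2 -1 -2 -2  0  2 -2 -5  0 -2]
 [-2  0  0  0  1  7 -2  0  0 -4  3 -2  2  0  2 -4 -1  0  1  0]
 [ 0  2  0 -2 -2 -2  0 -1  0  0  0  0  0  5  6  2 -1  3 -5 -1]]
```

```bash
cat >> h.py <<'E'
CB=np.array([.602,.1696,.0843]);CB=CB-0
def bp(a,b,h=0):  # board coords mm -> world
    n,d,xb,yb=board(); c=CB+n*(d-CB@n); return c+xb*a/1e3+yb*b/1e3+n*h/1e3
def tb(P):
    n,d,xb,yb=board(); c=CB+n*(d-CB@n); v=np.atleast_2d(P)-c; return np.c_[v@xb,v@yb,v@n]*1e3
def shift(target,s=None):
    s=s or r.get_state(); M=R.from_quat(s['eef_rot']).as_matrix()
    return (M.T@(np.array(target)-s['tool_pos']))*1e3
def yaw(zaz): # turn about tool x to bring tool z to azimuth zaz(deg)
    M=R.from_quat(r.get_state()['eef_rot']).as_matrix()
    a=np.degrees(np.arctan2(M[1,2],M[0,2])); return (a-zaz+180)%360-180, a
E
python3 - <<'E'
from h import *
n,d,xb,yb=board()
Q=bp(-48.5,65,12.7); hb=(d-n[0]*Q[0]-n[1]*Q[1])/n[2]
print('Q',Q,'board z',hb,'grasp TCPz',hb+.009+.166)
T=[Q[0],Q[1],hb+.009+.166+.1]
print(T,shift(T),yaw(194.96-360),np.radians(yaw(194.96)[0]))
E
```

```text
Q [0.5398 0.2203 0.0669] board z 0.05142039288600113 grasp TCPz 0.22642039288600113
[np.float64(0.5397734039843828), np.float64(0.22025067926502143), np.float64(0.3264203928860011)] [  78.0363 -224.6782  424.0423] (np.float64(143.91504952001782), np.float64(-21.124950479982186)) 2.5117914572949958
```

Call:
carry_out(targets="1 0 -16.05 30.3 0;1 0 -16.05 30.3 0;1 0 -16.05 30.3 0;1 0 -16.05 30.3 0;1 0 -16.05 30.3 0;1 0 -16.05 30.3 0;1 0 -16.05 30.3 0;1 0 -16.05 30.3 0;1 0 -16.05 30.3 0;1 0 -16.05 30.3 0;1 0 -16.05 30.3 0;1 0 -16.05 30.3 0;1 0 -16.05 30.3 0;1 0 -16.05 30.3 0;1 0 0 0 0", force=40)

```text
clock: 1.4
tool_pos: [0.5447, 0.2127, 0.4042]
eef_rot: [0.132, 0.693, -0.136, 0.696]
contact_force: [0.7, -1.7, 0.2]
opening: 0.999
```

Call:
carry_out(targets="1 0 0 0 0.125;1 0 0 0 0.125;1 0 0 0 0.125;1 0 0 0 0.125;1 0 0 0 0.125;1 0 0 0 0.125;1 0 0 0 0.125;1 0 0 0 0.125;1 0 0 0 0.125;1 0 0 0 0.125;1 0 0 0 0.125;1 0 0 0 0.125;1 0 0 0 0.125;1 0 0 0 0.125;1 0 0 0 0.125;1 0 0 0 0.125;1 0 0 0 0.125;1 0 0 0 0.125;1 0 0 0 0.125;1 0 0 0 0.125")

```text
clock: 3.07
tool_pos: [0.5397, 0.2208, 0.4045]
eef_rot: [-0.701, -0.094, 0.701, -0.094]
contact_force: [1.1, -0.2, 0.5]
opening: 1.001
```

```bash
cat > snap.py <<'E'
import sys
from h import *
s=r.get_state(); p,d=eyes.snapshot('wrist'); n=sys.argv[1]
cv2.imwrite(f'pics/{n}.png',p); np.savez(f'pics/{n}.npz',p=p,d=d,pos=s['tool_pos'],rot=s['eef_rot'])
print(s['clock'],s['q'],s['tool_pos'],s['contact_force'],s['opening'],yaw(194.96))
E
python3 snap.py w1
```

```text
3.0667 [-0.7481  0.6814  0.4968  1.7175 -0.412   0.8488 -1.372 ] [0.5397 0.2208 0.4045] [ 1.0507 -0.2344  0.5188] 1.0005544649689988 (np.float64(0.04632548828283234), np.float64(-164.9936745117172))
```

View pics/w1.png

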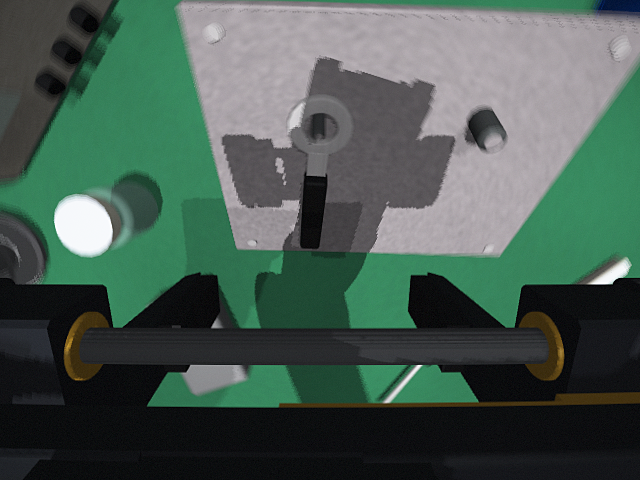

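The wrist view shows the large key's eye at about (320,125), the slim peg in its hole, the stout peg at about (487,130), and the grip centred between the open fingers.

Run:
```python
import cv2
p=cv2.imread('pics/w1.png')
a=cv2.resize(p[85:165,275:355],(400,400),interpolation=cv2.INTER_CUBIC);b=cv2.resize(p[90:170,450:530],(400,400),interpolation=cv2.INTER_CUBIC)
cv2.imwrite('pics/w1z.png',cv2.hconcat([a,b]))
```

```text
(no output)
```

View pics/w1z.png

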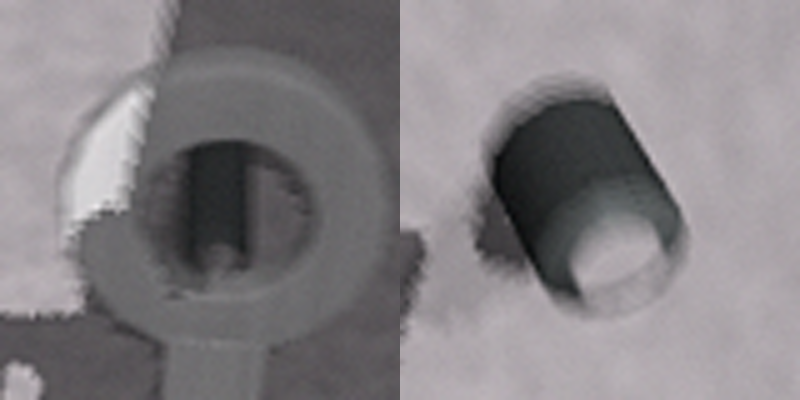

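```bash
cat >> h.py <<'E'
def wcam(f):
    z=np.load(f'pics/{f}.npz'); return cam('wrist',dict(tool_pos=z['pos'],eef_rot=z['rot'])),z['p'],z['d']
def at(C,uv,h):
    n,d,_,_=board(); return tb(onplane(C,uv,n,d+h/1e3))
E
python3 - <<'E'
from h import *
C,p,dep=wcam('w1')
P=cloud(C,dep)
print('stout tip',at(C,[(494,142.8)],30),'slim tip',at(C,[(318.9,138.6)],30),'eye',at(C,[(275+226/5,85+197/5)],8))
# plane check on board patches
for (u,v) in [(250,60),(400,50),(400,230),(470,220),(560,50)]:
    print(tb(np.nanmedian(P[v-6:v+7,u-6:u+7].reshape(-1,3),axis=0)))
# screws: four corner screws expected symmetric about the board centre
print('screws',at(C,[(214,33),(619,47),(252,243.5),(488,248)],0))
# grip
g=cv2.cvtColor(p,cv2.COLOR_BGR2GRAY);m=(g<32);s=np.zeros_like(m);s[172:250,296:330]=1
ys,xs=np.where(m&s);G=at(C,np.c_[xs,ys],18);print('grip',len(xs),G.min(0),G.max(0),G.mean(0))
C2=cam('top')
print('top stout tip', at(C2,[(165+516/5,150+212/4.2)],30))
E
```

```text
stout tip [[ 47.1126 -60.6811  30.    ]] slim tip [[49.112  62.8793 30.    ]] eye [[46.5212 61.7502  8.    ]]
[[ 89.9135 109.1105   0.5738]]
[[96.8363 10.8657  0.5791]]
[[-80.6716 -23.9449   0.6091]]
[[-64.7169 -91.724    0.793 ]]
[[ 98.8631 -93.7148   0.978 ]]
screws [[ 106.2429  129.6825   -0.    ]
 [ 101.635  -132.3354   -0.    ]
 [-105.6673  133.674    -0.    ]
 [-111.2021 -128.67     -0.    ]]
grip 1556 [-89.9829  55.8862  18.    ] [ 9.5056 79.8585 18.    ] [-36.5887  67.4274  18.    ]
top stout tip [[ 50.4043 -61.3705  30.    ]]
```

Run:
```python
from h import *
n,d,xb,yb=board()
Q=bp(-49,65.5,12.7); hb=(d-n[0]*Q[0]-n[1]*Q[1])/n[2]
print(shift([Q[0],Q[1],hb+.0095+.166]))
```

```text
[177.6355   0.289    0.2919]
```

Call:
carry_out(targets="0.6 25 0 0 0;0.6 25 0.3 0.3 0;0.6 25 0 0 0;0.6 25 0 0 0;0.6 25 0 0 0;0.6 20 0 0 0;0.6 15 0 0 0;0.6 10 0 0 0;0.6 7.6 0 0 0;0.6 0 0 0 0;0.6 0 0 0 0", force=40)

```text
clock: 4.03
tool_pos: [0.5399, 0.2202, 0.2274]
eef_rot: [0.701, 0.096, -0.7, 0.096]
contact_force: [-0.5, -0.2, 0.5]
opening: 0.597
```

```bash
python3 snap.py w2
```

```text
4.0333 [-0.6401  0.9215  0.3088  1.8322 -0.5584  0.4747 -1.2399] [0.5399 0.2202 0.2274] [-0.4812 -0.2328  0.5113] 0.5970749771787115 (np.float64(0.6969940248554849), np.float64(-164.34300597514448))
```

View pics/w2.png

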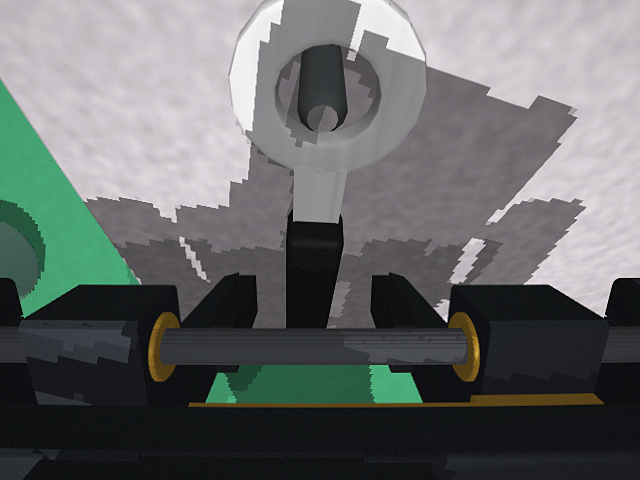

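Call:
carry_out(targets="0.4 0 0 0 0;0.3 0 0 0 0;0.2 0 0 0 0;0.1 0 0 0 0;0 0 0 0 0;0 0 0 0 0;0 0 0 0 0;0 0 0 0 0;0 0 0 0 0", force=40)

```text
clock: 4.83
tool_pos: [0.5398, 0.2201, 0.2273]
eef_rot: [0.701, 0.096, -0.701, 0.096]
contact_force: [-1.2, -0.3, 4.4]
opening: 0.223
```

```bash
python3 snap.py w3
```

```text
4.8333 [-0.6402  0.9215  0.3088  1.8326 -0.5588  0.4746 -1.2403] [0.5398 0.2201 0.2273] [-1.2369 -0.3355  4.4308] 0.22305266030222928 (np.float64(0.6576935979368841), np.float64(-164.3823064020631))
```

View pics/w3.png

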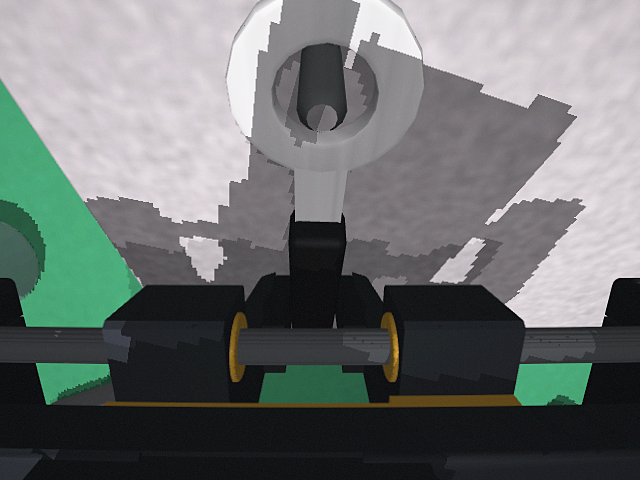

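Call:
carry_out(targets="0 -3.28 0 2.29 0;0 -6.55 0 4.59 0;0 -6.55 0 4.59 0;0 -6.55 0 4.59 0;0 -6.55 0 4.59 0;0 -6.55 0 4.59 0;0 -6.55 0 4.59 0;0 0 0 0 0;0 0 0 0 0")

```text
clock: 5.63
tool_pos: [0.5106, 0.2121, 0.2701]
eef_rot: [-0.7, -0.096, 0.701, -0.096]
contact_force: [0.4, 0.7, -2.5]
opening: 0.224
```

```bash
python3 snap.py w4
```

```text
5.6333 [-0.6719  0.8291  0.3368  1.9108 -0.5425  0.4922 -1.2491] [0.5106 0.2121 0.2701] [ 0.4129  0.7497 -2.4873] 0.22391457347503385 (np.float64(0.6868331687372802), np.float64(-164.35316683126268))
```

View pics/w4.png

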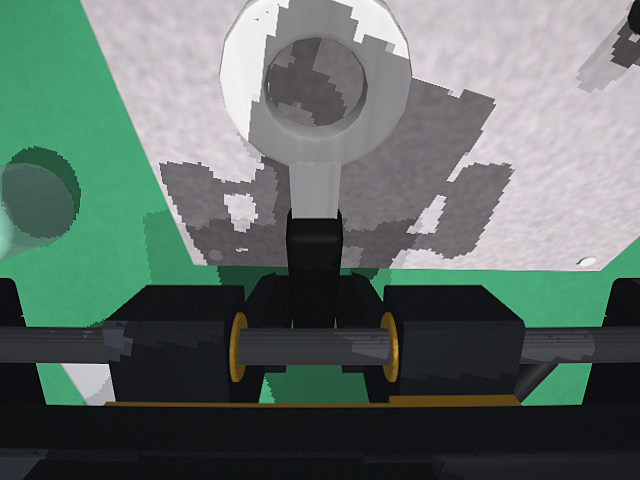

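```bash
cat >> h.py <<'E'
def keyplane(C,p,dep,uv,rmax,zlo,zhi):
    # plane of the eye's top face near pixel uv ; tool-frame depth window along cam z
    v,u=np.mgrid[:480,:640];m=(np.hypot(u-uv[0],v-uv[1])<rmax)&(dep>zlo)&(dep<zhi)
    P=cloud(C,dep)[m]
    for i in range(8):
        c=P.mean(0);n=np.linalg.svd(P-c,full_matrices=False)[2][2];n*=np.sign(n[2]);e=(P-c)@n;P=P[np.abs(e)<max(.002,1.5*e.std())] if i<7 else P
    return n,c,e.std(),len(P)
E
python3 - <<'E'
from h import *
nb,d,xb,yb=board()
for f,uv in (('w3',(325,85)),('w4',(315,85))):
    C,p,dep=wcam(f)
    print(f,[ '%.3f'%dep[v,u] for u,v in ((245,85),(400,85),(320,200),(320,150),(318,180))], 'hole',dep[90,300])
    n,c,e,k=keyplane(C,p,dep,uv,115,0.05,dep[85,245]+.02)
    print(n,c,e,k,'vs board: pitch',np.degrees(n@xb),'roll',np.degrees(n@yb), tb(c))
E
```

```text
w3 ['0.083', '0.083', '0.113', '0.098', '0.106'] hole 0.0670212
[-0.5568 -0.1468  0.8176] [0.6182 0.2395 0.1183] 0.000674407849643908 20742 vs board: pitch -0.16360944243453193 roll 0.11080541454208842 [[47.0818 63.399   8.4846]]
w4 ['0.086', '0.085', '0.116', '0.101', '0.109'] hole 0.14612465
[-0.5226 -0.1476  0.8397] [0.5892 0.234  0.1572] 0.0006725336040614253 19418 vs board: pitch 2.1066053970829777 roll -0.43971653177486647 [[45.2595 65.5603 57.2387]]
```

```bash
cat >> h.py <<'E'
def hole(f,uv,rmax,seed):
    C,p,dep=wcam(f)
    n,c,e,k=keyplane(C,p,dep,uv,rmax,.05,np.median(dep[uv[1]-2:uv[1]+3,uv[0]-2:uv[0]+3]) if 0 else ZHI)
    P=cloud(C,dep);E=np.abs((P-c)@n)
    off=((E>.003)|(dep==0)).astype(np.uint8)
    off=cv2.morphologyEx(off,cv2.MORPH_OPEN,np.ones((5,5),np.uint8))
    _,lab=cv2.connectedComponents(off);L=(lab==lab[seed[1],seed[0]]).astype(np.uint8)
    cn,_=cv2.findContours(L,cv2.RETR_EXTERNAL,cv2.CHAIN_APPROX_NONE);cn=max(cn,key=cv2.contourArea)[:,0]
    Q=onplane(C,cn,n,n@c)
    nb,d,xb,yb=board();ex=xb-(xb@n)*n;ex/=np.linalg.norm(ex);ey=np.cross(n,ex)
    a=np.c_[(Q-c)@ex,(Q-c)@ey]
    x=np.linalg.lstsq(np.c_[2*a,np.ones(len(a))],(a**2).sum(1),rcond=None)[0]
    rad=np.sqrt(x[2]+x[0]**2+x[1]**2);res=np.hypot(*(a-x[:2]).T)-rad
    ctr=c+ex*x[0]+ey*x[1]
    return ctr,n,rad,res.std(),cn
ZHI=.11
E
python3 - <<'E'
import h;from h import *
nb,d,xb,yb=board()
for f,uv,sd in (('w3',(325,85),(290,90)),('w4',(315,85),(320,80))):
    h.ZHI=.105
    ctr,n,rad,res,cn=hole(f,uv,115,sd); print(f,ctr,tb(ctr),rad,res,cv2.boundingRect(cn))
C,p,dep=wcam('w3'); cv2.imwrite('pics/w3z.png',cv2.resize(p[20:160,260:400],(700,600),interpolation=cv2.INTER_CUBIC))
E
```

```text
w3 [0.6153 0.2387 0.1162] [[43.4497 63.3368  8.4775]] 0.01159431265715804 0.0010924959644700697 (275, 46, 101, 91)
w4 [0.5878 0.2336 0.1563] [[43.5808 65.529  57.2988]] 0.012198805784405901 0.0001884700574243197 (267, 37, 98, 95)
```

View pics/w3z.png

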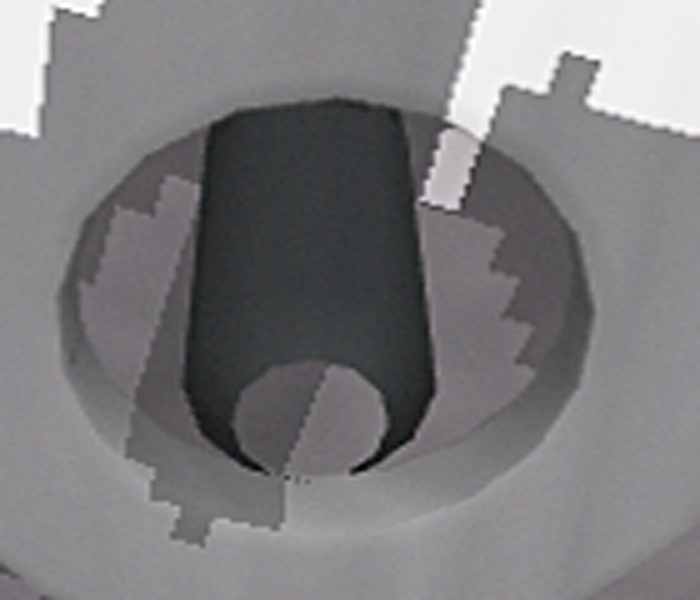

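Run:
```python
from h import *
C,p,d=wcam('w3'); t=at(C,[(321.8,118)],30); print(t)
goal=np.array([t[0,0],t[0,1]-123.5]); n,dd,xb,yb=board()
mv=xb*(goal[0]-43.6)/1e3+yb*(goal[1]-65.5)/1e3
s=r.get_state();M=R.from_quat(s['eef_rot']).as_matrix();print(M.T@mv*1e3, yaw(194.96))
```

```text
[[50.5494 64.3925 30.    ]]
[ -4.0113 124.6658  -4.2054] (np.float64(0.6868331687372802), np.float64(-164.35316683126268))
```

Call:
carry_out(targets="0 -0.5 10 -0.5 0;0 -0.7 23 -0.8 0;0 -0.7 23 -0.8 0;0 -0.7 23 -0.8 0;0 -0.7 23 -0.7 0;0 -0.7 22.7 -0.6 0;0 0 0 0 0;0 0 0 0 0;0 0 0 0 0", force=60)

```text
clock: 6.43
tool_pos: [0.5486, 0.0932, 0.2733]
eef_rot: [-0.7, -0.096, 0.701, -0.096]
contact_force: [-0.1, 0.6, -1.9]
opening: 0.224
```

```bash
python3 snap.py w5
python3 - <<'E'
import h;from h import *
h.ZHI=.105
ctr,n,rad,res,cn=hole('w5',(315,85),115,(320,80)); nb,d,xb,yb=board();print(ctr,tb(ctr),rad,res,cv2.boundingRect(cn),np.degrees(n@xb),np.degrees(n@yb))
C,p,dep=wcam('w5'); cv2.imwrite('pics/w5z.png',cv2.resize(p[0:160,230:410],(800,600),interpolation=cv2.INTER_CUBIC))
E
```

```text
6.4333 [-0.43    0.8218  0.3092  1.8975 -0.4877  0.4976 -1.0775] [0.5486 0.0932 0.2733] [-0.0903  0.5691 -1.9376] 0.224436585125116 (np.float64(0.7380841408000833), np.float64(-164.30191585919994))
[0.6256 0.1149 0.1594] [[ 50.2179 -58.9876  56.5068]] 0.012180917591627507 0.00017039241459182862 (267, 37, 97, 94) 2.1071172917236654 -0.46459335500929066
```

View pics/w5.png

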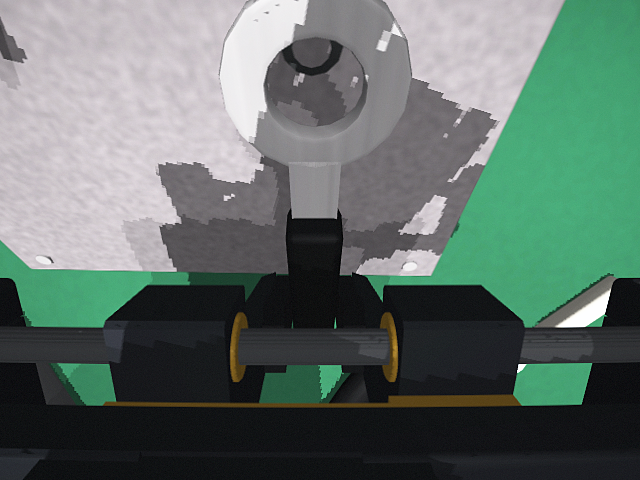

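View pics/w5z.png

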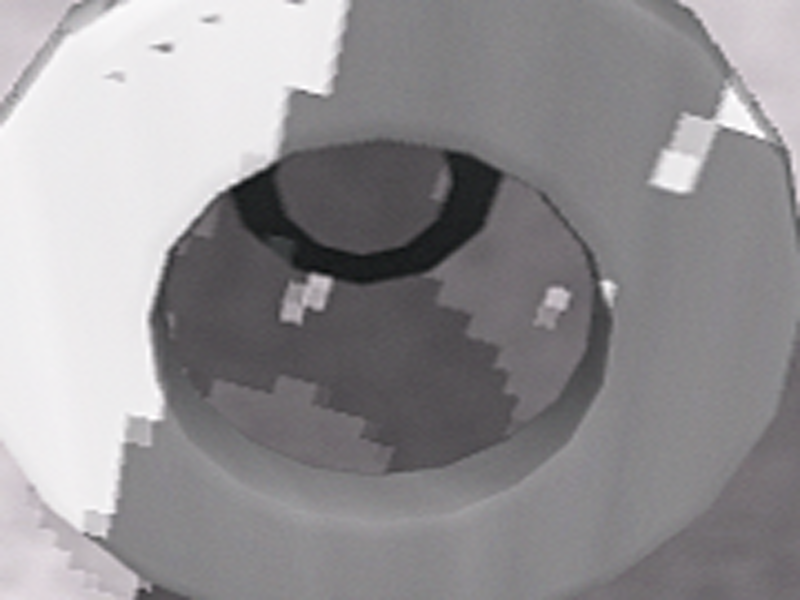

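Run:
```python
from h import *
C,p,d=wcam('w5')
z=lambda u,v:(230+u*180/800,v*160/600)
print('flat: bottom,left,right',at(C,[z(365,253),z(275,175),z(450,175)],30))
print('shoulder: bottom,left,right',at(C,[z(367,282),z(232,185),z(503,180)],27))
```

```text
flat: bottom,left,right [[ 43.8655 -58.013   30.    ]
 [ 50.1247 -51.7698  30.    ]
 [ 50.2621 -63.8391  30.    ]]
shoulder: bottom,left,right [[ 39.9845 -58.1506  27.    ]
 [ 48.1414 -48.4781  27.    ]
 [ 48.7655 -67.7483  27.    ]]
```

Call:
carry_out(targets="0 0 -1.1 0 0;0 3.28 0 -2.29 0;0 4.91 0 -3.44 0;0 4.91 0 -3.44 0;0 4.91 0 -3.44 0;0 4.91 0 -3.44 0;0 4.91 0 -3.44 0;0 0 0 0 0;0 0 0 0 0")

```text
clock: 7.23
tool_pos: [0.5672, 0.0994, 0.2454]
eef_rot: [-0.7, -0.096, 0.701, -0.096]
contact_force: [0.1, 0.1, -2.6]
opening: 0.219
```

```bash
python3 snap.py w6
```

```text
7.2333 [-0.4201  0.8826  0.293   1.8489 -0.5001  0.484  -1.0781] [0.5672 0.0994 0.2454] [ 0.0521  0.0698 -2.551 ] 0.21939028465183094 (np.float64(0.6639630101461194), np.float64(-164.37603698985387))
```

View pics/w6.png

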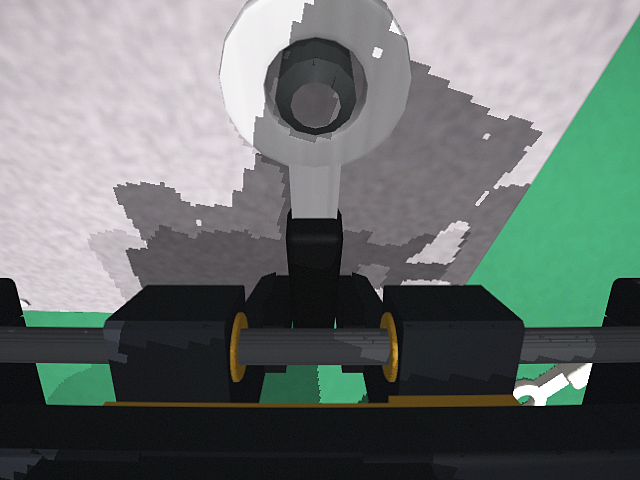

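The peg is centred in the hole at about (316,92) and nothing is touching yet, so I'll keep going down.

Call:
carry_out(targets="0 2.46 0 -1.72 0;0 2.46 0 -1.72 0;0 2.46 0 -1.72 0;0 1.64 0 -1.15 0;0 1.64 0 -1.15 0;0 0 0 0 0;0 0 0 0 0")

```text
clock: 7.87
tool_pos: [0.5744, 0.1014, 0.2351]
eef_rot: [-0.701, -0.096, 0.701, -0.096]
contact_force: [-0.4, -0.4, -2.6]
opening: 0.22
```

```bash
python3 snap.py w7;python3 - <<'E'
import h;from h import *
C,p,dep=wcam('w7');n,c,e,k=keyplane(C,p,dep,(315,85),115,.05,.105); nb,d,xb,yb=board();print(tb(c),np.degrees(n@xb),np.degrees(n@yb))
E
```

```text
7.8667 [-0.4163  0.9049  0.2878  1.8291 -0.504   0.4805 -1.0785] [0.5744 0.1014 0.2351] [-0.4399 -0.4327 -2.5897] 0.21955064132768445 (np.float64(0.6763860025210988), np.float64(-164.36361399747892))
[[ 54.0828 -57.7649   9.6573]] 2.0387739894934898 -0.4696287785628242
```

Call:
carry_out(targets="0 0.82 0 -0.57 0;0 0.41 0 -0.29 0;0 0 0 0 0;0 0 0 0 0", force=8)

```text
clock: 8.25
tool_pos: [0.575, 0.1015, 0.234]
eef_rot: [-0.7, -0.096, 0.701, -0.096]
contact_force: [-0.8, -0.6, -0.9]
opening: 0.225
```

Call:
carry_out(targets="0 0.82 0 -0.57 0;0 0.82 0 -0.57 0;0 0 0 0 0;0.25 0 0 0 0;0.3 0 0 0 0;0.35 0 0 0 0;0.4 0 0 0 0;0.45 0 0 0 0;0.5 0 0 0 0;0.5 0 0 0 0")

```text
clock: 9.08
tool_pos: [0.5763, 0.102, 0.2324]
eef_rot: [0.701, 0.096, -0.7, 0.096]
contact_force: [0.3, 0.2, 1.0]
opening: 0.501
```

```bash
python3 snap.py w8;python3 - <<'E'
import h;from h import *
C,p,dep=wcam('w8');n,c,e,k=keyplane(C,p,dep,(315,85),115,.05,.105); nb,d,xb,yb=board();print(tb(c),np.degrees(n@xb),np.degrees(n@yb))
E
```

```text
9.0833 [-0.4154  0.9108  0.2864  1.8236 -0.5051  0.4796 -1.0787] [0.5763 0.102  0.2324] [0.3101 0.152  1.0341] 0.5013004266501497 (np.float64(0.6724551647918702), np.float64(-164.36754483520812))
[[ 53.9996 -57.624    8.8967]] -0.02058896395304813 0.10758701014717859
```

View pics/w8.png

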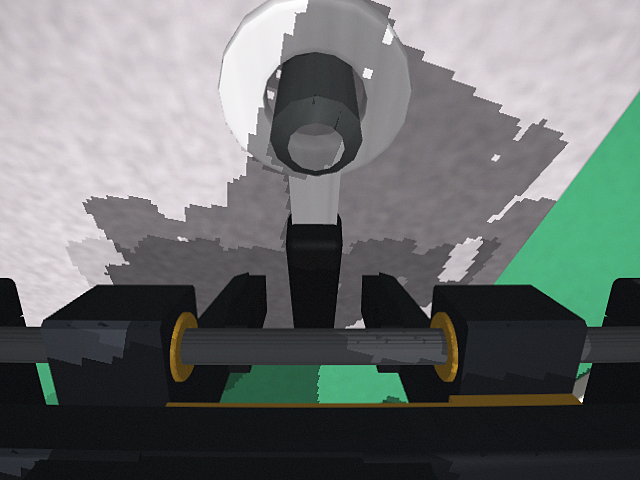

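The large key is flat on the board over the stout peg. Next, the small key's pose.

Run:
```python
from h import *
z=np.load('pics/top0.npz');p=z['p'];C=cam('top');Z=np.array([0,0,1.])
e=onplane(C,[(330+498/6-.4,220+182/6-.4)],Z,.008)[0]
g=cv2.cvtColor(p,cv2.COLOR_BGR2GRAY);m=np.zeros_like(g);m[260:292,405:422]=1
ys,xs=np.where((g<70)&(m>0));G=onplane(C,np.c_[xs,ys],Z,.016);gc=(G.min(0)+G.max(0))/2
print('eye',e,'grip',G.mean(0),gc,len(xs),np.ptp(G,axis=0))
v=e-G.mean(0);a=np.degrees(np.arctan2(v[1],v[0]));print('len',np.hypot(v[0],v[1]),'az',a)
u=np.array([np.cos(np.radians(a)),np.sin(np.radians(a)),0])
T=G.mean(0)-u*.016;T[2]=.006+.166;print('T',T,'yaw',yaw(a+180))
s=r.get_state();print(shift([T[0],T[1],s['tool_pos'][2]]))
```

```text
eye [ 0.5316 -0.2612  0.008 ] grip [ 0.4612 -0.2598  0.016 ] [ 0.4604 -0.2597  0.016 ] 167 [0.0695 0.018  0.    ]
len 0.0704331892701566 az -1.1149295257166014
T [ 0.4452 -0.2595  0.172 ] yaw (np.float64(16.74738469050851), np.float64(-164.36754483520812))
[ -0.0683 312.7896 223.7114]
```

Call:
carry_out(targets="0.5 -10 0 0 0;0.6 -30 0 0 0;0.6 -40 0 0 0;0.6 -40 0 0 0;0.6 -40 0 0 0;0.6 0 0 0 0")

```text
clock: 9.63
tool_pos: [0.5785, 0.1011, 0.4006]
eef_rot: [0.706, 0.096, -0.695, 0.096]
contact_force: [0.1, -0.3, 0.4]
opening: 0.603
```

Call:
carry_out(targets="0.6 0 31.3 22.4 0;0.6 0 31.3 22.4 0;0.6 0 31.3 22.4 0;0.6 0 31.3 22.4 0;0.6 7 31.3 22.4 0;0.6 7 31.3 22.4 0;0.6 7 31.3 22.4 0;0.6 10 31.3 22.4 0;0.6 10 31.3 22.4 0;0.6 10 31.3 22.4 0;0.6 10 0 0 0.0975;0.6 10 0 0 0.0975;0.6 10 0 0 0.0975;0.6 0 0 0 0;0.6 0 0 0 0")

```text
clock: 10.88
tool_pos: [0.4448, -0.2597, 0.3114]
eef_rot: [-0.707, 0.006, 0.707, 0.006]
contact_force: [0.8, 0.1, 0.2]
opening: 0.602
```

```bash
python3 snap.py w9
```

```text
10.8833 [ 0.2331  0.7253  0.3431  1.9988 -0.486   0.4978 -0.6588] [ 0.4448 -0.2597  0.3114] [0.7878 0.1444 0.1896] 0.6017304531730819 (np.float64(-15.92505748639988), np.float64(179.03494251360013))
```

View pics/w9.png

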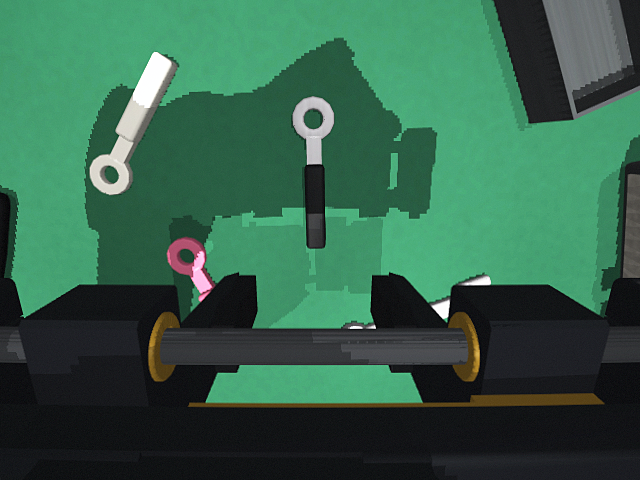

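Run:
```python
from h import *
C,p,dep=wcam('w9');Z=np.array([0,0,1.])
print('eye',onplane(C,[(313,117.5)],Z,.008),'grip ends',onplane(C,[(315.5,165),(316,241)],Z,.016)); P=cloud(C,dep); print(P[60,250],P[260,315])
```

```text
eye [[ 0.5312 -0.2602  0.008 ]] grip ends [[ 0.4949 -0.2615  0.016 ]
 [ 0.4326 -0.261   0.016 ]]
[ 0.5754 -0.2118  0.0001] [ 0.4109 -0.2599  0.0017]
```

Call:
carry_out(targets="0.4 25 0 0 0;0.4 30 0 0 0;0.4 30 0 0 0;0.4 25 0 0 0;0.4 15 0 0 0;0.4 9.4 0 0 0;0.4 5 0 0 0;0.4 0 0 0 0;0.4 0 0 0 0")

```text
clock: 11.68
tool_pos: [0.4453, -0.26, 0.1728]
eef_rot: [0.708, -0.007, -0.707, -0.006]
contact_force: [0.0, -0.2, 0.5]
opening: 0.402
```

```bash
python3 snap.py w10
```

```text
11.6833 [ 0.367   0.9612  0.1206  2.0346 -0.5919  0.1775 -0.5691] [ 0.4453 -0.26    0.1728] [ 0.0046 -0.1928  0.4822] 0.401565021122809 (np.float64(-16.054968630218013), np.float64(178.905031369782))
```

View pics/w10.png

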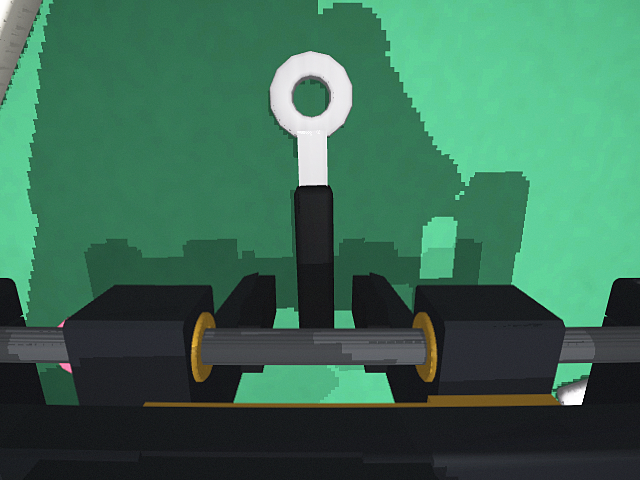

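Call:
carry_out(targets="0.3 0 0 0 0;0.2 0 0 0 0;0.1 0 0 0 0;0 0 0 0 0;0 0 0 0 0;0 0 0 0 0;0 0 0 0 0;0 -10 0 0 0;0 -20 0 0 0;0 -35 0 0 0;0 -35 0 0 0;0 -35 0 0 0;0 -35 0 0 0;0 -35 0 0 0;0 0 0 0 0", force=40)

```text
clock: 12.98
tool_pos: [0.4457, -0.2611, 0.383]
eef_rot: [0.71, -0.009, -0.704, -0.005]
contact_force: [-0.5, -0.1, -1.4]
opening: 0.177
```

```bash
python3 snap.py w11
python3 - <<'E'
import h;from h import *
h.ZHI=.18
C,p,dep=wcam('w11'); print(dep[60,315],dep[160,315])
n,c,e,k=keyplane(C,p,dep,(312,95),42,.05,.19);print(n,c,e,k)
E
```

```text
12.9833 [ 0.1632  0.6207  0.4552  1.9395 -0.4276  0.6655 -0.7077] [ 0.4457 -0.2611  0.383 ] [-0.4504 -0.0652 -1.3908] 0.177459920216445 (np.float64(-16.086189845350333), np.float64(178.87381015464968))
0.13250488 0.14178112
[-0.0043  0.0051  1.    ] [ 0.5323 -0.2628  0.219 ] 0.0007014357838425122 4319
```

View pics/w11.png

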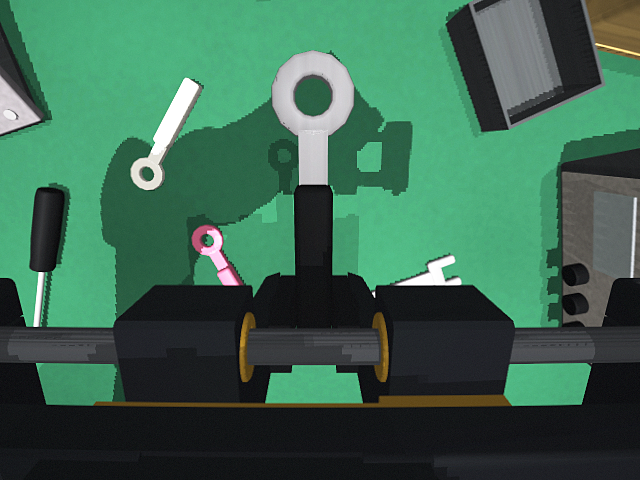

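Run:
```python
from h import *
n,d,xb,yb=board();B=bp(32,5,0);hx=np.array([.966,.258,0]);hx/=np.linalg.norm(hx)
s=r.get_state();T=B-.1036*hx;T[2]=B[2]+.0114+.015+.161
print('B',B,'T',T,'low edge', 'bench clearance')
print(shift([T[0],T[1],.383]),'then down',.383-T[2],yaw(194.96))
for th in range(0,41,5):
    t=np.radians(th);print(th,-103.6*np.cos(t)-11.4*np.sin(t)+103.6,-103.6*np.sin(t)+11.4*np.cos(t)-11.4)
```

```text
B [0.626  0.1812 0.1027] T [0.5259 0.1545 0.2901] low edge bench clearance
[  -3.5494 -416.2203  -72.4448] then down 0.09291411862701937 (np.float64(-16.086189845350333), np.float64(178.87381015464968))
0 0.0 0.0
5 -0.599346189628136 -9.072715390411487
10 -0.40567243746775716 -18.163142821954807
15 0.5795472822837837 -27.20209865292577
20 2.3488148526672745 -36.120790971579915
25 4.888665079159082 -44.85134314411865
30 8.179768167932153 -53.327310396857385
35 12.197076837258521 -61.48418550107386
40 16.910016942447328 -69.25988971196912
```

Call:
carry_out(targets="0 0 -34.7 -6.04 0;0 0 -34.7 -6.04 0;0 0 -34.7 -6.04 0;0 0 -34.7 -6.04 0;0 0 -34.7 -6.04 0;0 0 -34.7 -6.04 0;0 0 -34.7 -6.04 0;0 0 -34.7 -6.04 0;0 0 -34.7 -6.04 0;0 0 -34.7 -6.04 0;0 0 -34.7 -6.04 0;0 0 -34.7 -6.04 0;0 0 0 0 -0.0937;0 0 0 0 -0.0937;0 0 0 0 -0.0937;0 0 0 0 0;0 0 0 0 0")

```text
clock: 14.45
tool_pos: [0.525, 0.1549, 0.3759]
eef_rot: [-0.7, -0.091, 0.702, -0.091]
contact_force: [-0.4, 1.1, -1.2]
opening: 0.174
```

```bash
python3 snap.py w12
python3 - <<'E'
import h;from h import *
h.ZHI=.19
ctr,n,rad,res,cn=hole('w12',(312,95),42,(314,95));print(ctr,tb(ctr),n,rad,res)
print(shift([.5259,.1545,.2901]))
E
```

```text
14.45 [-0.6503  0.6743  0.4761  1.8527 -0.4472  0.7248 -1.2341] [0.525  0.1549 0.3759] [-0.3817  1.0815 -1.1757] 0.17351242171119466 (np.float64(-0.15223530315665812), np.float64(-165.19223530315665))
[0.6063 0.1774 0.2109] [[ 77.6163   6.3986 100.1728]] [ 0.0077 -0.0009  1.    ] 0.006988796123172679 0.000171163230381453
[86.0242  0.6005 -0.8325]
```

View pics/w12.png

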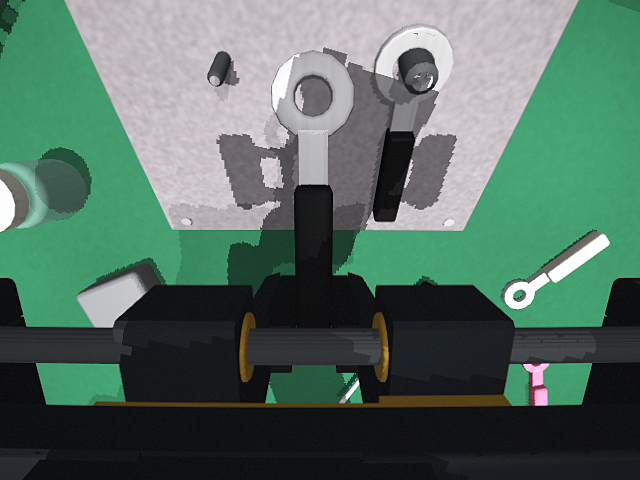

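Call:
carry_out(targets="0 15 0 0 0;0 25 0 0 0;0 25 0 0 0;0 15 0 0 0;0 6 0.6 -0.8 0;0 0 0 0 0", force=40)

```text
clock: 15.0
tool_pos: [0.5261, 0.1544, 0.2895]
eef_rot: [-0.7, -0.091, 0.702, -0.092]
contact_force: [-0.2, 0.4, -0.2]
opening: 0.176
```

Call:
carry_out(targets="0 5 0 0 0;0 5 0 0 0;0 5 0 0 0;0 5 0 0 0;0 0 0 0 0", force=12)

```text
clock: 15.42
tool_pos: [0.5264, 0.1548, 0.2705]
eef_rot: [-0.701, -0.092, 0.701, -0.092]
contact_force: [-0.8, 0.9, 0.6]
opening: 0.182
```

```bash
python3 snap.py w13
python3 - <<'E'
import h;from h import *
h.ZHI=.19
ctr,n,rad,res,cn=hole('w13',(312,95),42,(314,95));print(ctr,tb(ctr),n,rad,res)
E
```

```text
15.4167 [-0.5672  0.8257  0.3398  1.9234 -0.5528  0.4858 -1.1418] [0.5264 0.1548 0.2705] [-0.7606  0.9412  0.6422] 0.18203144292707488 (np.float64(0.009337858575634073), np.float64(-165.03066214142436))
[0.6082 0.1773 0.1096] [[21.0329  5.7949 16.1289]] [-0.0404 -0.01    0.9991] 0.007014085171751595 0.00012861448928682448
```

View pics/w13.png

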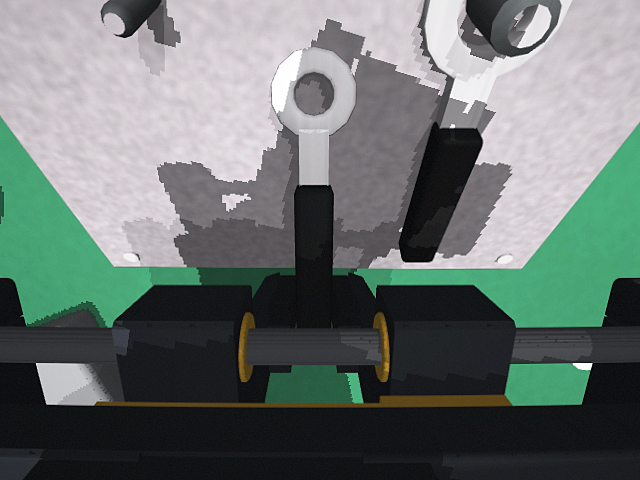

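Call:
carry_out(targets="0 4.5 0 0 0;0 4.5 0 0 0;0 4.5 0 -0.5 0;0 4.5 0 -0.5 0;0 4.5 0 -0.9 0;0 4.5 0 -0.9 0;0 4.3 0 -1.2 0;0 4.3 0 -1.2 0;0 0 0 0 0")

```text
clock: 16.22
tool_pos: [0.5317, 0.1562, 0.2345]
eef_rot: [-0.701, -0.092, 0.701, -0.092]
contact_force: [-1.8, 0.2, -0.8]
opening: 0.179
```

```bash
python3 snap.py w14
python3 - <<'E'
import h;from h import *
h.ZHI=.19
nb,d,xb,yb=board()
C,p,dep=wcam('w14');n,c,e,k=keyplane(C,p,dep,(312,80),30,.05,.15);print(n,c,tb(c),'pitch',np.degrees(n@xb),np.degrees(n@yb),e)
E
```

```text
16.2167 [-0.5385  0.8863  0.2936  1.9183 -0.5797  0.4216 -1.1203] [0.5317 0.1562 0.2345] [-1.8483  0.2153 -0.8196] 0.17923729077834 (np.float64(0.015400908416893344), np.float64(-165.0245990915831))
[-0.8752 -0.2852  0.3909] [0.6138 0.1789 0.1009] [[20.8006  5.9454  5.6402]] pitch -30.297626986949144 -2.840315328668877 0.0010908390853079483
```

View pics/w14.png

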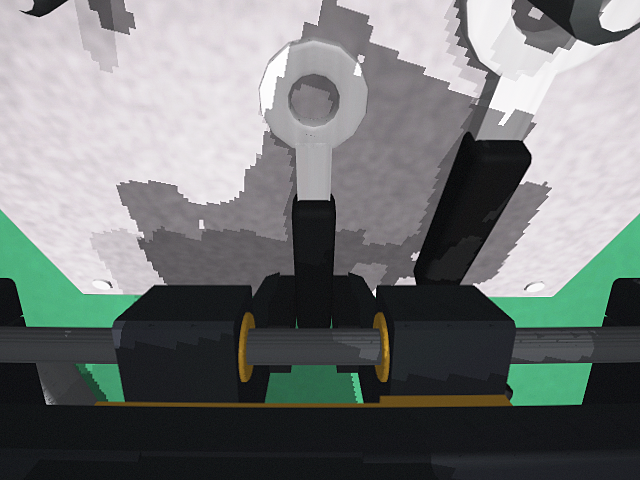

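Call:
carry_out(targets="0 4.2 0 -1.7 0;0 4.2 0 -1.7 0;0 4.1 0 -2 0;0 4.1 0 -2 0;0 0 0 0 0;0 0 0 0 0")

```text
clock: 16.77
tool_pos: [0.539, 0.158, 0.2185]
eef_rot: [0.701, 0.092, -0.701, 0.092]
contact_force: [-1.0, -0.4, -0.6]
opening: 0.178
```

```bash
python3 snap.py w15
python3 - <<'E'
import h;from h import *
nb,d,xb,yb=board()
C,p,dep=wcam('w15')
h.ZHI=.115
for R0 in (45,60): 
  n,c,e,k=keyplane(C,p,dep,(312,95),R0,.05,.115);print(n,tb(c),'pitch',np.degrees(n@xb),np.degrees(n@yb),e,k)
s=r.get_state();tip=s['tool_pos']-[0,0,.166];print('tip board h',tb(tip),'vertical',(tb(tip)[0,2])/.819)
E
```

```text
16.7667 [-0.5281  0.9176  0.2797  1.8989 -0.5875  0.4064 -1.1158] [0.539  0.158  0.2185] [-1.041  -0.4092 -0.5705] 0.17769254456039618 (np.float64(0.019523346669757302), np.float64(-165.02047665333023))
[-0.8274 -0.2426  0.5065] [[23.7078  5.84    6.8004]] pitch -23.813904736909347 -1.191136358080352 0.0010712489183347905 3618
[-0.5337 -0.1421  0.8336] [[22.1768  5.7852  8.7836]] pitch 1.4690912576767208 0.027777745993706936 0.0007006203705231732 7010
tip board h [[-70.4832   5.13    10.6955]] vertical 13.059161116018485
```

View pics/w15.png

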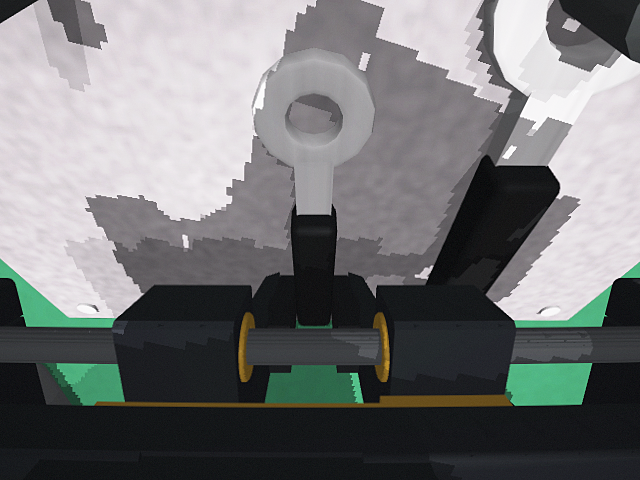

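Call:
carry_out(targets="0 1.6 0 -0.9 0;0 1.6 0 -0.9 0;0 0 0 0 0;0 0 0 0 0")

```text
clock: 17.15
tool_pos: [0.5405, 0.1584, 0.216]
eef_rot: [0.701, 0.092, -0.701, 0.092]
contact_force: [-1.7, 0.1, 6.3]
opening: 0.178
```

Call:
carry_out(targets="0 0 0 0 0;0 0 0 0 0;0 0 0 0 0", force=60)

```text
clock: 17.4
tool_pos: [0.5404, 0.1584, 0.216]
eef_rot: [0.701, 0.092, -0.701, 0.092]
contact_force: [-2.5, -1.0, 5.9]
opening: 0.176
```

```bash
python3 snap.py w16
python3 - <<'E'
import h;from h import *
nb,d,xb,yb=board()
C,p,dep=wcam('w16')
h.ZHI=.115
for R0 in (60,70): 
  n,c,e,k=keyplane(C,p,dep,(312,105),R0,.05,.115);print(n,tb(c),'pitch',np.degrees(n@xb),np.degrees(n@yb),e,k)
E
```

```text
17.4 [-0.5264  0.9227  0.2779  1.8946 -0.5885  0.4053 -1.1153] [0.5404 0.1584 0.216 ] [-2.4537 -0.989   5.896 ] 0.17637789349340202 (np.float64(0.015052182118154178), np.float64(-165.02494781788184))
[-0.5481 -0.1431  0.8241] [[21.2796  5.7734  8.5672]] pitch 0.49013005648391594 0.1859419162203367 0.0006911799032565993 7736
[-0.544  -0.1412  0.8271] [[18.9611  5.4071  8.5447]] pitch 0.7981256677278215 0.23214070369042317 0.0006550837373565986 9006
```

Now flat on the board. I'll lift it along the normal by 45 mm and check where the hole is.

Call:
carry_out(targets="0 -3.28 0 2.29 0;0 -6.55 0 4.59 0;0 -6.55 0 4.59 0;0 -6.55 0 4.59 0;0 -6.55 0 4.59 0;0 -6.55 0 4.59 0;0 -3.28 0 2.29 0;0 0 0 0 0;0 0 0 0 0")

```text
clock: 18.2
tool_pos: [0.5138, 0.1514, 0.2551]
eef_rot: [0.701, 0.092, -0.701, 0.092]
contact_force: [-0.1, 0.2, -1.0]
opening: 0.174
```

```bash
python3 snap.py w17
python3 - <<'E'
import h;from h import *
nb,d,xb,yb=board()
h.ZHI=.125
C,p,dep=wcam('w17');print(dep[100,285],dep[155,313])
ctr,n,rad,res,cn=hole('w17',(312,105),65,(315,112));print(ctr,tb(ctr),n,rad,res,cv2.boundingRect(cn),'pitch',np.degrees(n@xb),np.degrees(n@yb))
E
```

```text
18.2 [-0.5501  0.8375  0.3027  1.9679 -0.5745  0.42   -1.1197] [0.5138 0.1514 0.2551] [-0.0567  0.2326 -1.0496] 0.17429520882696697 (np.float64(0.024729308465850863), np.float64(-165.01527069153414))
0.08546462 0.098543
[0.5837 0.1705 0.1406] [[18.0102  5.6354 56.0972]] [-0.5452 -0.1438  0.8259] 0.006670774040753276 0.0002774296774809358 (287, 98, 54, 44) pitch 0.6719545106629461 0.10735516142276576
```

View pics/w17.png

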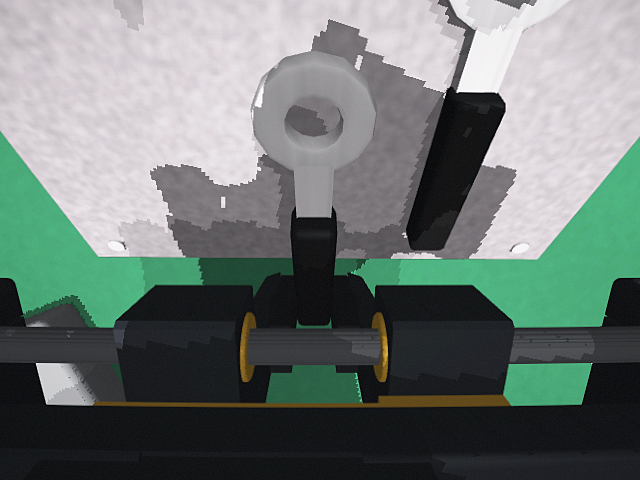

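Call:
carry_out(targets="0 -2.33 -7.4 -3.3 0;0 -4.66 -14.7 -6.7 0;0 -4.66 -14.7 -6.7 0;0 -4.66 -14.7 -6.6 0;0 -2.33 -7.3 -3.3 0;0 0 0 0 0;0 0 0 0 0;0 0 0 0 0")

```text
clock: 18.92
tool_pos: [0.5241, 0.2139, 0.2732]
eef_rot: [-0.701, -0.091, 0.701, -0.092]
contact_force: [0.7, -0.8, -0.5]
opening: 0.173
```

```bash
python3 snap.py w18
python3 - <<'E'
import h;from h import *
nb,d,xb,yb=board()
h.ZHI=.125
C,p,dep=wcam('w18')
ctr,n,rad,res,cn=hole('w18',(312,105),65,(315,118));print(ctr,tb(ctr),n,rad,res,cv2.boundingRect(cn),'pitch',np.degrees(n@xb),np.degrees(n@yb))
cv2.imwrite('pics/w18z.png',cv2.resize(p[50:170,240:390],(750,600),interpolation=cv2.INTER_CUBIC))
E
```

```text
18.9167 [-0.6844  0.8421  0.3776  1.8703 -0.5648  0.538  -1.2382] [0.5241 0.2139 0.2732] [ 0.7261 -0.7752 -0.4876] 0.1725871221461294 (np.float64(-0.0819120548459864), np.float64(-165.12191205484598))
[0.5938 0.2326 0.1585] [[49.3918 63.0012 55.9351]] [-0.5457 -0.1422  0.8259] 0.00670082955251125 0.00022889235241274256 (287, 98, 54, 45) pitch 0.670113859591113 0.20292239174242543
```

View pics/w18z.png

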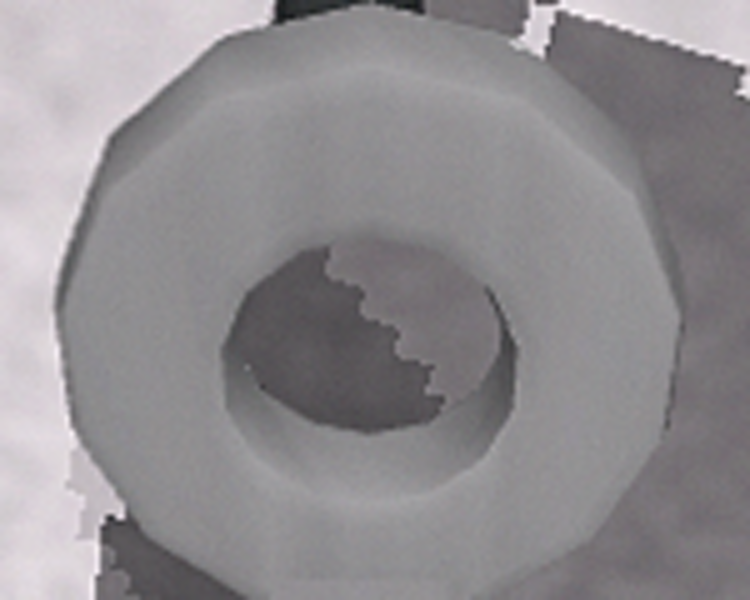

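View pics/w18.png

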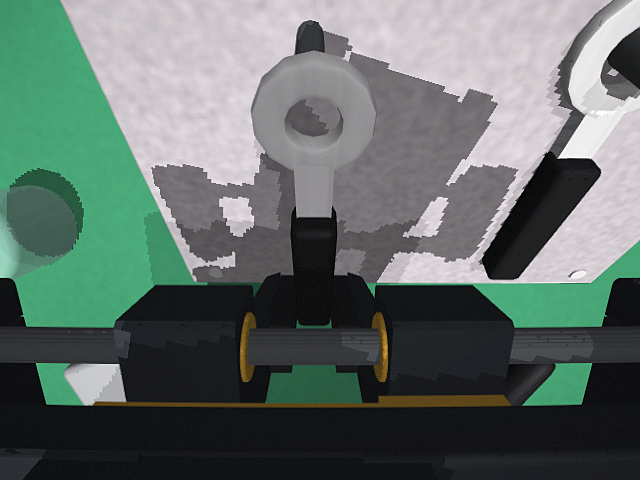

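Run:
```python
from h import *
C,p,d=wcam('w18'); n,dd,xb,yb=board()
print(at(C,[(309,21)],0), at(C,[(296.5,35),(323,35)],0),at(C,[(296.5,35),(323,35)],8))
for c in ((50.5,64.4),(50.5,63.4)):
  print(c,proj(C,[bp(c[0]+5,c[1],0),bp(c[0],c[1]-5,0),bp(c[0],c[1]+5,0),bp(c[0],c[1]-5,10),bp(c[0],c[1]+5,10)]).round(1).tolist())
g=p[:,:,1];
for v in (28,34,40,45): print(v,g[v,285:335].tolist())
```

```text
[[55.2166 64.6197  0.    ]] [[50.5642 69.2703  0.    ]
 [50.5514 59.5164  0.    ]] [[53.392  68.9047  8.    ]
 [53.3799 59.7201  8.    ]]
(50.5, 64.4) [[309.6, 20.1], [323.3, 35.2], [296.2, 35.2], [323.9, 46.1], [295.2, 46.1]]
(50.5, 63.4) [[312.4, 20.1], [326.0, 35.1], [298.9, 35.2], [326.7, 46.1], [298.1, 46.1]]
28 [202, 202, 201, 201, 201, 200, 200, 199, 202, 202, 201, 208, 210, 87, 43, 65, 72, 75, 78, 75, 51, 53, 54, 54, 56, 56, 53, 56, 55, 53, 55, 57, 53, 50, 47, 55, 38, 164, 209, 201, 198, 197, 195, 198, 197, 195, 196, 196, 193, 190]
34 [209, 207, 201, 203, 202, 202, 202, 204, 203, 202, 213, 154, 64, 55, 64, 70, 67, 52, 52, 51, 55, 56, 54, 57, 55, 55, 54, 53, 57, 56, 55, 54, 54, 56, 49, 49, 49, 43, 55, 113, 108, 106, 104, 107, 102, 100, 99, 92, 91, 97]
40 [211, 211, 212, 211, 212, 212, 211, 209, 209, 218, 207, 75, 29, 41, 47, 49, 51, 56, 56, 55, 54, 56, 57, 58, 52, 54, 55, 55, 54, 54, 56, 55, 57, 57, 51, 54, 47, 45, 31, 101, 110, 106, 108, 107, 106, 106, 104, 106, 106, 107]
45 [210, 209, 209, 209, 208, 208, 206, 208, 211, 223, 107, 34, 39, 47, 46, 49, 56, 53, 54, 56, 53, 54, 54, 57, 54, 57, 54, 56, 56, 54, 57, 53, 57, 54, 51, 52, 44, 47, 32, 76, 113, 111, 110, 109, 111, 112, 107, 109, 105, 104]
```

Call:
carry_out(targets="0 -0.5 -1.4 -0.75 0;0 3.28 0 -2.29 0;0 4.1 0 -2.87 0;0 4.1 0 -2.87 0;0 0 0 0 0;0 0 0 0 0;0 0 0 0 0")

```text
clock: 19.55
tool_pos: [0.5324, 0.2185, 0.2623]
eef_rot: [-0.701, -0.092, 0.701, -0.092]
contact_force: [-0.0, -0.7, -1.4]
opening: 0.171
```

```bash
python3 snap.py w19
python3 - <<'E'
import h;from h import *
nb,d,xb,yb=board()
h.ZHI=.125
C,p,dep=wcam('w19')
ctr,n,rad,res,cn=hole('w19',(312,105),65,(315,118));print(ctr,tb(ctr),n,rad,res,cv2.boundingRect(cn),'pitch',np.degrees(n@xb),np.degrees(n@yb))
cv2.imwrite('pics/w19z.png',cv2.resize(p[50:170,240:390],(750,600),interpolation=cv2.INTER_CUBIC))
E
```

```text
19.55 [-0.6786  0.8669  0.3698  1.8463 -0.5702  0.5357 -1.2382] [0.5324 0.2185 0.2623] [-0.0303 -0.7489 -1.4479] 0.17080186838937794 (np.float64(0.010901376909032479), np.float64(-165.029098623091))
[-47.3305   5.4882  91.3129] [[ 15509.2529  17514.3332 100504.5406]] [0.8399 0.3412 0.422 ] 103.30629652298535 3.0197369889522205 (0, 0, 640, 480) pitch 56.089345873214796 6.462553527656481
```

View pics/w19z.png

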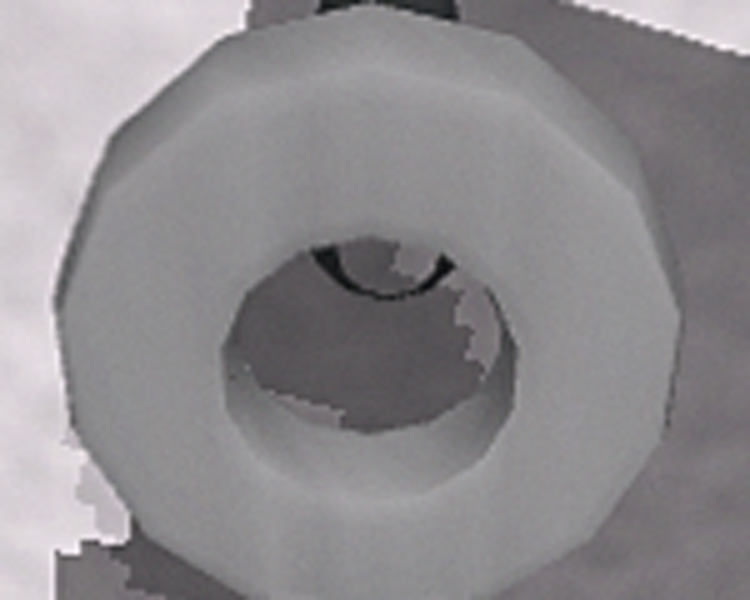

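Run:
```python
import h;from h import *
nb,d,xb,yb=board()
C,p,dep=wcam('w19');z=lambda u,v:(240+u/5,50+v/5)
for zh,R0 in((.105,65),(.11,60),(.1,65)):
  h.ZHI=zh
  n,c,e,k=keyplane(C,p,dep,(312,105),R0,.05,zh);
  if n@nb<.99: continue
  ctr,n,rad,res,cn=hole('w19',(312,105),R0,(315,118));print(tb(ctr),rad,res,cv2.boundingRect(cn),'pitch',np.degrees(n@xb))
print('shoulder bottom',at(C,[z(390,300)],27),'flat bottom',at(C,[z(390,293)],30))
m=lambda c,hh,rr:proj(C,[bp(c[0]+rr*np.cos(t),c[1]+rr*np.sin(t),hh) for t in np.radians([180,150,210,120,240])])
for c in ((50.3,64.4),(50.3,63.9),(50.3,63.4)):
  q=m(c,27,5);print(c,((q-[240,50])*5).round(0).tolist())
```

```text
[[50.8395 65.6135 41.7277]] 0.006675035340830704 0.0002780790582175975 (287, 98, 54, 44) pitch 0.7299176550481847
[[50.847  65.601  41.7164]] 0.006669746584462831 0.0002777089218597287 (287, 98, 54, 44) pitch 0.6045980323908399
[[50.839  65.6091 41.7345]] 0.006675964478866829 0.0002785777425490483 (287, 98, 54, 44) pitch 0.7863648089908724
shoulder bottom [[45.4595 64.246  27.    ]] flat bottom [[47.6229 64.2883 30.    ]]
(50.3, 64.4) [[387.0, 302.0], [346.0, 292.0], [429.0, 292.0], [315.0, 264.0], [460.0, 264.0]]
(50.3, 63.9) [[396.0, 302.0], [354.0, 292.0], [437.0, 292.0], [324.0, 264.0], [469.0, 264.0]]
(50.3, 63.4) [[404.0, 302.0], [363.0, 292.0], [445.0, 292.0], [332.0, 264.0], [477.0, 264.0]]
```

Call:
carry_out(targets="0 0.2 1.2 0.3 0;0 0 0 0 0;0 3.28 0 -2.29 0;0 3.28 0 -2.29 0;0 0 0 0 0;0 0 0 0 0;0 0 0 0 0")

```text
clock: 20.18
tool_pos: [0.5369, 0.2186, 0.2556]
eef_rot: [-0.701, -0.092, 0.701, -0.092]
contact_force: [-0.5, -0.0, -0.2]
opening: 0.173
```

```bash
python3 snap.py w20
python3 - <<'E'
import h;from h import *
nb,d,xb,yb=board()
C,p,dep=wcam('w20')
n,c,e,k=keyplane(C,p,dep,(312,105),65,.05,.105);print(tb(c),np.degrees(n@xb),e)
cv2.imwrite('pics/w20z.png',cv2.resize(p[50:170,240:390],(750,600),interpolation=cv2.INTER_CUBIC))
E
```

```text
20.1833 [-0.6712  0.8807  0.3642  1.8361 -0.5732  0.5313 -1.2345] [0.5369 0.2186 0.2556] [-0.4675 -0.0039 -0.1765] 0.17271586180220824 (np.float64(0.021465902741852005), np.float64(-165.01853409725817))
[[52.3769 64.6771 33.7347]] 0.6512264222407739 0.0006794560578829196
```

View pics/w20z.png

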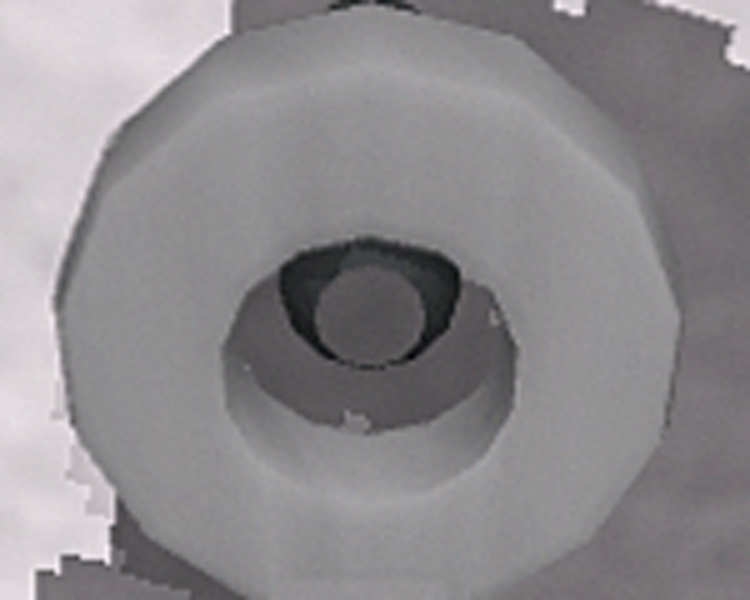

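Call:
carry_out(targets="0 3.28 0 -2.29 0;0 3.28 0 -2.29 0;0 3.28 0 -2.29 0;0 3.28 0 -2.29 0;0 3.28 0 -2.29 0;0 0 0 0 0;0 0 0 0 0;0 0 0 0 0")

```text
clock: 20.9
tool_pos: [0.5479, 0.2215, 0.2393]
eef_rot: [-0.701, -0.092, 0.701, -0.092]
contact_force: [-0.2, 0.9, -0.7]
opening: 0.175
```

```bash
python3 snap.py w21
python3 - <<'E'
import h;from h import *
nb,d,xb,yb=board()
C,p,dep=wcam('w21')
n,c,e,k=keyplane(C,p,dep,(312,105),65,.05,.105);print(tb(c),np.degrees(n@xb),e)
E
```

```text
20.9 [-0.6592  0.9154  0.3539  1.8059 -0.5798  0.5254 -1.2317] [0.5479 0.2215 0.2393] [-0.1869  0.8575 -0.6555] 0.17492248353037168 (np.float64(0.016649613892582238), np.float64(-165.02335038610744))
[[53.09   64.6096 13.8495]] 0.8356402106717825 0.000679342320948055
```

View pics/w21.png

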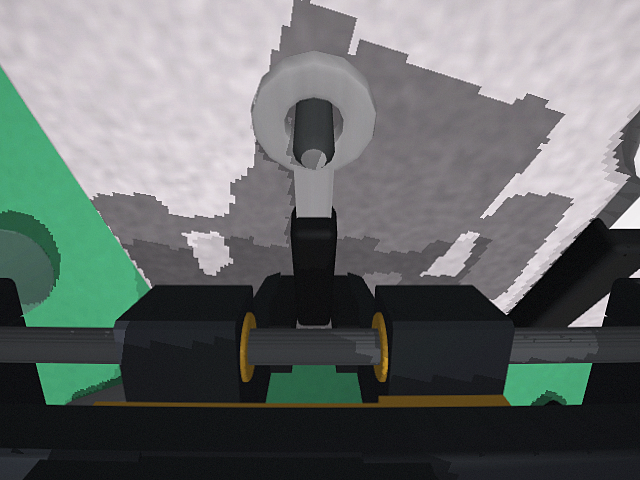

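Call:
carry_out(targets="0 1.64 0 -1.15 0;0 1.64 0 -1.15 0;0 0.41 0 -0.29 0;0 0 0 0 0;0 0 0 0 0")

```text
clock: 21.37
tool_pos: [0.5504, 0.2222, 0.2356]
eef_rot: [-0.701, -0.092, 0.701, -0.092]
contact_force: [-0.8, -0.4, -1.1]
opening: 0.172
```

Call:
carry_out(targets="0 0 0 0 0;0 0.82 0 -0.57 0;0 0.82 0 -0.57 0;0 0 0 0 0;0 0 0 0 0;0.2 0 0 0 0;0.25 0 0 0 0;0.3 0 0 0 0;0.35 0 0 0 0;0.4 0 0 0 0;0.45 0 0 0 0;0.45 0 0 0 0", force=8)

```text
clock: 22.37
tool_pos: [0.5515, 0.2225, 0.234]
eef_rot: [0.701, 0.092, -0.701, 0.092]
contact_force: [-1.1, 0.1, 0.2]
opening: 0.449
```

```bash
python3 snap.py w22
python3 - <<'E'
import h;from h import *
nb,d,xb,yb=board()
C,p,dep=wcam('w22')
n,c,e,k=keyplane(C,p,dep,(312,105),65,.05,.105);print(tb(c),np.degrees(n@xb),np.degrees(n@yb),e)
E
```

```text
22.3667 [-0.6556  0.9268  0.3508  1.7955 -0.5817  0.5238 -1.231 ] [0.5515 0.2225 0.234 ] [-1.0872  0.0865  0.2462] 0.4493692865782948 (np.float64(0.01680083502657226), np.float64(-165.02319916497342))
[[58.8155 65.0709  6.5912]] 31.321446358718667 2.585871523126285 0.0011995212545468988
```

View pics/w22.png

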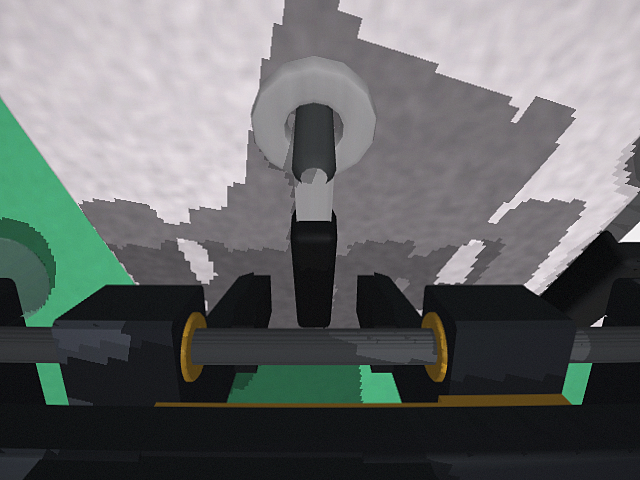

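Call:
carry_out(targets="0.45 -8 0 0 0;0.6 -25 0 0 0;0.6 -35 0 0 0;0.6 -40 0 0 0;0.6 -40 0 0 0;0.6 -30 0 0 0;0.6 0 0 0 0;0.6 0 0 0 0;0.6 0 0 0 0")

```text
clock: 23.17
tool_pos: [0.551, 0.2226, 0.4117]
eef_rot: [-0.701, -0.092, 0.701, -0.092]
contact_force: [0.0, 0.0, -0.0]
opening: 0.601
```

```bash
python3 snap.py w23
python3 - <<'E'
from h import *
p,d=eyes.snapshot('scene');cv2.imwrite('pics/scene1.png',p)
cv2.imwrite('pics/scene1z.png',cv2.resize(p[260:400,270:470],(800,560),interpolation=cv2.INTER_CUBIC))
p,d=eyes.snapshot('top');cv2.imwrite('pics/top1.png',p)
C,p,dep=wcam('w23');P=cloud(C,dep);H=(P@board()[0]-board()[1])*1e3
np.save('pics/H.npy',H)
E
```

```text
23.1667 [-0.758   0.695   0.5359  1.6761 -0.4341  0.8926 -1.3559] [0.551  0.2226 0.4117] [ 0.0413  0.0392 -0.0225] 0.6009061349023302 (np.float64(0.02874122606090168), np.float64(-165.0112587739391))
```

View pics/w23.png

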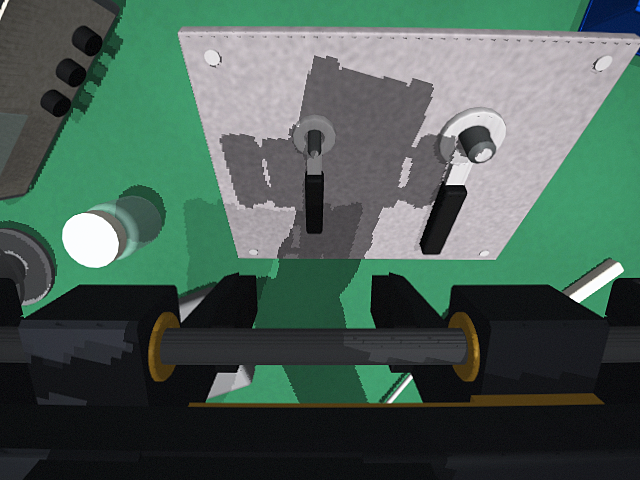

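View pics/scene1z.png

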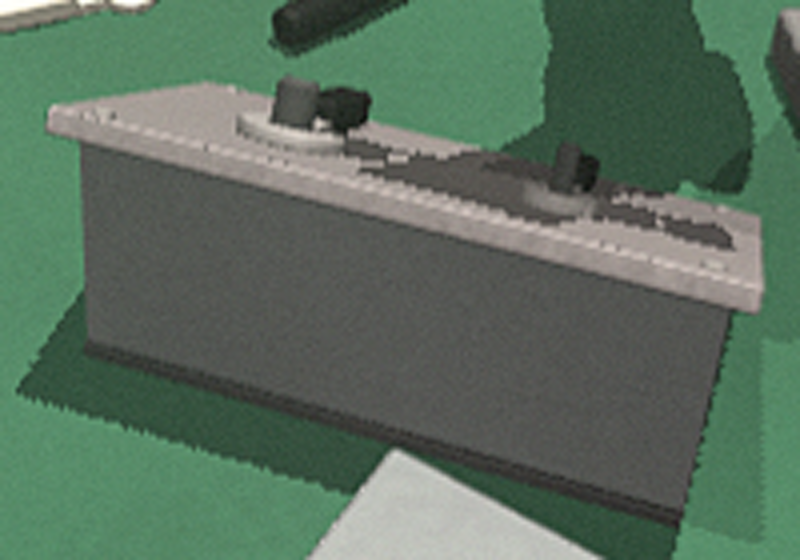

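View pics/top1.png

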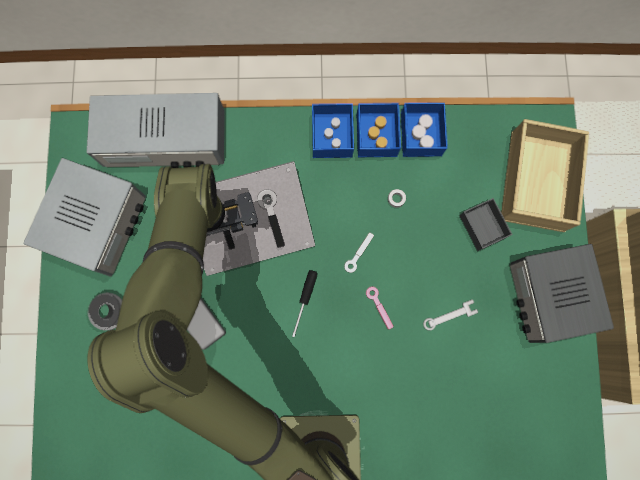

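Run:
```python
from h import *
C,p,dep=wcam('w23');P=cloud(C,dep);B=tb(P.reshape(-1,3)).reshape(480,640,3)
f=lambda u,v,k=2:np.median(B[v-k:v+k+1,u-k:u+k+1].reshape(-1,3),axis=0).round(1)
for nm,q in dict(board=[(250,120),(400,60),(560,120),(380,240)],small_eye=[(300,137),(328,137),(313,121)],small_grip=[(315,182),(315,205),(315,226)],large_eye=[(449,140),(480,115),(499,125)],large_grip=[(453,195),(443,220),(433,245)]).items(): print(nm,[f(*x).tolist() for x in q])
```

```text
board [[58.9, 113.3, 0.3], [103.8, 8.0, 0.6], [60.9, -122.4, 1.1], [-83.9, -6.3, 0.9]]
small_eye [[49.8, 75.4, 8.6], [49.7, 54.1, 8.9], [63.3, 65.5, 8.4]]
small_grip [[11.0, 63.9, 16.1], [-14.8, 63.8, 16.8], [-43.4, 63.8, 16.5]]
large_eye [[47.3, -39.5, 8.5], [69.0, -55.6, 8.6], [61.3, -73.1, 8.8]]
large_grip [[-1.2, -55.1, 18.5], [-32.6, -55.3, 18.8], [-69.3, -55.6, 19.0]]
```

```bash
python3 -c "
from plant import r
print(r.finish_job())"
```

```text
the job is handed in; nothing more can be done
None
```

Both keys are hung where asked, and I handed the job in at about 23 s of the 64 s allowed.

- **Large key:** I lifted it off the slim peg, moved it across and hung it on the stout peg.
- **Small key:** I picked the black one off the bench. The tool can only point straight down, so I pressed the key lightly against the board until it tilted to match the slope. Then I hung it on the slim peg.

**Last checks:**
- **Fully home and flat:** a final wrist depth reading put both eyes about 8.5 mm above the board and the grips at about 16.5 mm (small) and 18.8 mm (large). That matches 8, 16 and 18 mm once a 0.3–1.1 mm offset, also seen on the bare board, is allowed for.
- **Direction:** both grips point straight down the slope, within about half a degree.
- **Gripper clear:** the gripper was about 180 mm above the keys, and the contact force read zero.
- **Other items:** the driver, white and pink look-alikes, wrench, collar and cover look where they were in the overhead view. The jar and meter were partly or wholly hidden by the arm there. The wrist camera showed the jar upright, but neither position was measured again.

**Disagreements:**
- One plane fit of the small eye, taken just after release, gave a false 31° tilt. I put this down to board pixels being mixed in, and the final depth readings didn't show any tilt.
- The wrist and top cameras disagreed by about 2 mm and 1°, so I lined up each eye with its peg from the wrist view.

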